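Build a jeweller's soldering hearth

TASK

Build the hearth for soldering the pendant: lay the black charcoal block flat in the middle of the tan soldering board, lengthways along it, stand the long firebrick on its long narrow edge behind the block (on the side away from the robot) and the short firebrick on edge across the end of the block that is farther from the hand torch, each facing the block squarely, centred on that face and a finger's breadth (about 15 mm) clear of it. Only when block and bricks stand, lay the oval pendant blank flat on the middle of the block; the little white flux dish goes upright on the bench midway between the end of the board and the steel bowl, at any time. Set the brittle block and bricks down gently, and do not shift the torch, the bowl, the stone tray or the silver ingot.

Things in the scene. Friction and masses are not known exactly. Their poses are not given: they have to be found in the camera images.
- board: Tan heat-proof soldering board, a slab 170 (x) by 240 (y) by 20 mm thick, fixed to the bench, turned by up to 10 degrees. Origin: centre of its underside, on the bench; its top is 20 mm above. Its y axis runs along its length, its x axis points across it to the side away from the robot ('behind'), z up.
- torch: Hand torch standing on the bench beyond one end (left or right) of the board, its centre about 275 mm from the board's: black round foot 68 mm across, steel body 46 mm across, black collar and brass neck with a nozzle leaning out along its x axis to 70 mm from the middle; 181 mm tall, loose. Origin: centre of its foot, on the bench. Not to be moved or tipped.
- bowl: Empty round steel bowl, 84 mm across its rim and 36 mm high, loose on the bench beyond the other end of the board, its centre about 275 mm from the board's. Origin: centre of its underside, on the bench. Not to be moved.
- block_c (a point): Centre (half-way up) of the black charcoal block: 55 (x) by 100 (y) by 30 mm high, lying flat, 90 g. Its y axis runs along its length.
- long_brick_c (a point): Centre (half-way up) of the long cream firebrick: 32 (x) by 120 (y) by 70 mm high, standing on its long narrow edge, about 0.27 kg. Its y axis runs along its length, x through its thickness.
- short_brick_c (a point): Centre (half-way up) of the short cream firebrick: 32 (x) by 70 (y) by 70 mm high, standing on edge, about 0.16 kg. Its y axis runs along its length, x through its thickness.
- pendant_c (a point): Centre (half-way up) of the matt white oval pendant blank of pickled silver, with a shallow inlay on top: straight-sided with round ends, 24 (x) by 44 (y) by 8 mm high, lying flat, 60 g. Its y axis runs along its length.
- dish_c (a point): Centre (half-way up) of the little white ceramic flux dish: round, open on top, empty, 50 mm across the rim (48 at the foot), 30 mm high, walls 4 mm, 70 g, standing upright.
- tray: Light wooden stone tray with coloured beads, 70 (x) by 90 (y) by 18 mm (beads stand up to 22 mm), lying among the things to be used. Origin: centre of its underside, on the bench. Not to be moved.
- ingot: Silver ingot, a plain bright bar 16 (x) by 60 (y) by 7 mm, lying on the bench in front of the board. Origin: centre of its underside, on the bench. Not to be moved.
Not all that is in view belongs to the job. Several things look just like the part that bears block_c: the one meant starts farthest to the robot's right. What is shaped like the part that bears long_brick_c but turquoise is not meant.

How it is judged:
By the outcome, as a careful person would: the job done as asked, in the order asked, and still so for the second after the job is handed in, with the robot touching nothing.
It also fails if it takes over 144 s, if anything falls off the work surface, if the arm or the gripper's body presses on something with over 40 N, if the wrist force passes 120 N, or if a joint passes its speed limit or range.

ROBOT

A 7-joint arm with a two-finger parallel gripper is mounted at the origin on the work surface. World frame = base frame: x ahead of the robot, y to its left, z up, the work surface at z = 0. Lengths are in m, angles in rad, forces in N, time in s.
With the tool pointing down it reaches from about 0.425 to 0.925 m from the base axis. Payload 6.8 kg.
Tool frame: the origin (TCP) lies on the front face of the gripper's body, between the roots of the fingers; the fingertips stand 73 mm ahead of it and the grasp point (between the pads) lies 54 mm ahead of it; z points along the fingers, y is the line along which they close (so a half turn about z gives the same grasp; the last joint's range is limited). The gripper opens to 85 mm and grips with 20 to 120 N. Pads are 22 mm wide; open, the fingers measure 114 mm over their backs; the gripper's body (76 mm by 85 mm) begins 54 mm behind the grasp point. The pads swing forward as they close: fully open they stand 13 mm farther back than shut.
Start: joints at [-0.108, 0.477, 0.022, 1.555, -0.011, 1.109, -0.083], TCP at [0.675, 0, 0.304] pointing down, gripper open.
Joint ranges: [-2.96, 2.96], [-0.34, 2.1], [-1.41, 1.46], [0.24, 2.44], [-1.37, 4.51], [0.17, 1.92], [-2.96, 2.96]. Speed limits (rad/s): [2.39, 2.39, 3.14, 3.14, 3.14, 3.14, 3.14].

INTERFACE

Orientations are given as a unit quaternion [w, x, y, z].
In Python, from station import bot, optics gives the robot as it stands.
- The arm moves only by the tool drive_tool, never from a script. Its argument "deltas" is a list of rows, each an object with "gripper": the closure in counts, from 0 (fully open) to 255 (shut); "offset": the shift along the tool's x, y, z in units of 1000 mm (1.0 is 1000 mm), a list of three; "angular": the turn, a rotation vector about the tool's x, y, z in units of 45 degrees (1.0 is 45 degrees), a list of three. In form: [{"gripper": gripper, "offset": [dx, dy, dz], "angular": [rx, ry, rz]}, ...]. A call has 1 to 5 rows; each row is the pose to reach, as a shift and turn from the pose commanded when the call began, along the tool's axes at that moment; what a row does not reach only later rows make up. A row lasts 1/10 s, in which the tool goes at most 50 mm and 8.59 degrees, less where a joint would pass 70% of its speed; a pose out of reach is approached as far as the arm can. A call with a number of a shift or a turn outside -1 to 1 is refused whole. A call with a gripper value outside its range is refused whole. The fingers move at their own pace and stop on an object; "grip_force" is the grip in N (left out, the last holds). Time passes only in rows, so rows that repeat a pose let the fingers close. It gives the time, the measured TCP pose, the force, the opening and the grip force at its end, in the units of the state.
- bot.get_obs(): the state, without advancing time (a new reading comes with each control period).
- optics.read_camera(name): name is "scene" or "side" or "wrist"; returns the picture (480x640x3 uint8, blue, green, red); there is no depth.
- optics.camera_model(name): a dict with "fx", "fy", "cx", "cy" (pixels), "cam_to_world" (4x4, takes a point from camera to world coordinates). Camera axes: x right, y up, looking along -z (the intrinsics and any distortion apply to the point x, -y, -z); pixel columns grow to the right and rows downward; lengths in m; the calibration is good to about 2 mm. The wrist camera is an equidistant fisheye: a pixel r from the principal point sees the ray r / f radians off the axis. A picture is of the moment at which its call begins: read the wrist's pose just before it. camera_model takes no time and is no camera call; for the wrist camera it gives the pose at the moment of the call.
- bot.hand_in(): hands the job in; it is judged then, once.
The state is a dict: "t": time; "q": joint angles; "joint_vel": joint speeds; "joint_torque": joint torques, N m; "eef_pos": TCP position; "tool_rot": TCP orientation; "contact_force": force on the tool from outside, world axes, zero at the start; "torque": the same for the moment, N m; "gripper_width": opening from 0.0 (shut) to 1.0 (fully open); "grasp_force": force on a finger pad.
Only numpy, scipy, OpenCV 4.12 (cv2) and the standard library are available. Lean on these libraries where they do the work, as an engineer would, in place of code of your own. Each camera call takes 0.05 s, during which the arm holds its last target. There are 200 camera calls.

## Working session

There is one attempt and no reset: what is moved stays moved. The work goes in short steps, Python scripts to look and compute and a tool call to move; the robot and the scene stay as the last step left them, time stands still between calls to the robot, and variables do not carry over. Pictures are saved under pics/ and viewed, at most 14 in all, crops included, and the job is handed in when it is done.

Besides the shell and the picture viewer there is one more tool, called after "Emit:" by a JSON object that holds its "op" and its "data". drive_tool: Moves the arm, as the interface text tells. Its arguments: {"type":"object","properties":{"deltas":{"type":"array"},"grip_force":{"type":"number"}},"required":["deltas"]}

```bash
ls; mkdir -p pics
cat > h.py <<'E'
import numpy as np, cv2
from station import bot, optics
from scipy.spatial.transform import Rotation as R
def snap(n,f):
    m=optics.camera_model(n); im=optics.read_camera(n); cv2.imwrite('pics/'+f,im); return m,im
def ray(m,u,v,fish=False):
    x=(u-m['cx'])/m['fx']; y=(v-m['cy'])/m['fy']
    if fish:
        r=np.hypot(x,y); s=np.sin(r)/max(r,1e-9); d=np.array([x*s,-y*s,-np.cos(r)])
    else: d=np.array([x,-y,-1.])
    T=np.array(m['cam_to_world']); return T[:3,3],T[:3,:3]@d
def px2w(m,u,v,z,fish=False):
    o,d=ray(m,u,v,fish); return o+d*(z-o[2])/d[2]
def w2px(m,p,fish=False):
    T=np.array(m['cam_to_world']); c=T[:3,:3].T@(np.array(p)-T[:3,3]); x,y,z=c[0],-c[1],-c[2]
    if fish:
        r=np.hypot(x,y); t=np.arctan2(r,z); k=t/max(r,1e-9)
    else: k=1/z
    return m['fx']*x*k+m['cx'], m['fy']*y*k+m['cy']
E
python3 - <<'E'
from h import *
import pickle
M={}
for n in("scene","side","wrist"):
    m,im=snap(n,n+'0.png'); M[n]=m; print(n,{k:(np.round(v,3).tolist()) for k,v in m.items()})
pickle.dump(M,open('M.pkl','wb'))
o=bot.get_obs(); print(o)
E
```

```text
pics
scene {'fx': 593.226, 'fy': 593.226, 'cx': 305.13, 'cy': 243.703, 'cam_to_world': [[-0.835, -0.465, 0.294, 0.86], [0.55, -0.694, 0.465, 0.598], [-0.012, 0.55, 0.835, 1.161], [0.0, 0.0, 0.0, 1.0]]}
side {'fx': 439.161, 'fy': 439.161, 'cx': 324.47, 'cy': 240.087, 'cam_to_world': [[0.973, 0.137, -0.186, 0.241], [-0.231, 0.588, -0.775, -0.924], [0.003, 0.797, 0.603, 0.775], [0.0, 0.0, 0.0, 1.0]]}
wrist {'fx': 371.648, 'fy': 371.648, 'cx': 319.511, 'cy': 240.298, 'cam_to_world': [[1.0, -0.001, 0.001, 0.675], [0.0, 0.947, 0.321, 0.083], [-0.002, -0.321, 0.947, 0.372], [0.0, 0.0, 0.0, 1.0]]}
{'t': 0.15, 'q': array([-0.10808345,  0.47762466,  0.02233585,  1.5561751 , -0.01151379,
        1.10929203, -0.08313371]), 'joint_vel': array([-7.77886031e-05, -7.13825151e-04,  1.36837203e-03, -3.60763457e-03,
        1.26116279e-04,  1.27440356e-03, -1.22122300e-03]), 'joint_torque': array([ 1.55385478e-03, -5.96924365e+01,  1.60940632e+00, -2.81490952e+01,
        1.26662746e-02,  6.56643446e-03,  5.58682734e-05]), 'eef_pos': array([6.74666505e-01, 1.52775122e-06, 3.03159889e-01]), 'tool_rot': array([-4.56430934e-04,  7.07116694e-01,  7.07096536e-01, -5.11759904e-04]), 'contact_force': array([0.50500812, 0.4153037 , 0.18904034]), 'torque': array([ 0.01207793,  0.03660129, -0.0208254 ]), 'grasp_force': 0.0, 'gripper_width': 1.001910579021206}
```

View pics/scene0.png

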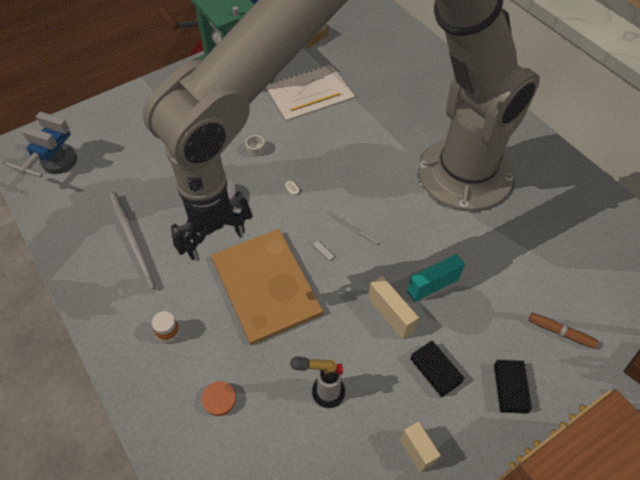

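View pics/side0.png

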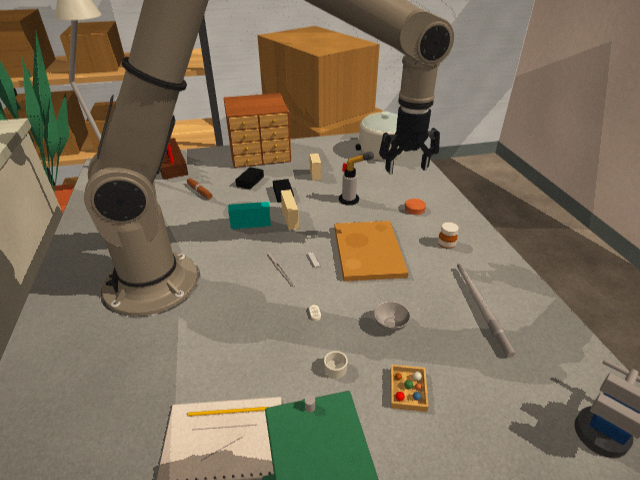

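View pics/wrist0.png

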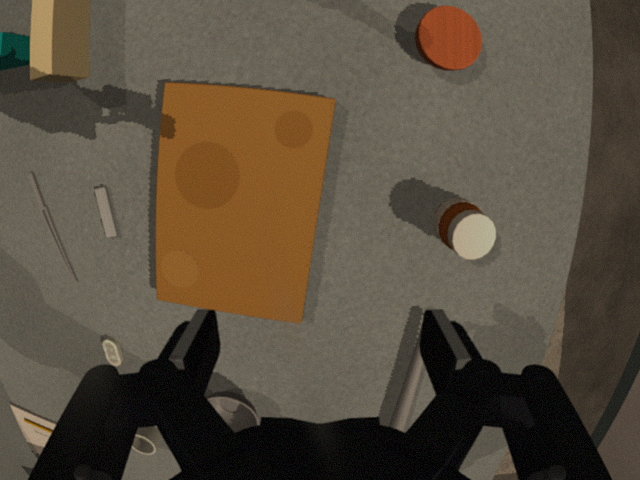

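Run:
```python
from h import *
im=cv2.imread('pics/scene0.png'); c=im[250:480,350:550]; cv2.imwrite('pics/c1.png',cv2.resize(c,None,fx=2.6,fy=2.6,interpolation=2))
import pickle; M=pickle.load(open('M.pkl','rb'))
W=[px2w(M['wrist'],u,v,.02,True) for u,v in[(165,83),(335,98),(302,322),(157,299)]]
print('board wrist',np.round(W,3).tolist(),np.mean(W,0))
S=[px2w(M['scene'],u,v,.02) for u,v in[(321,311),(252,340),(212,256),(280,231)]]
print('board scene',np.round(S,3).tolist(),np.mean(S,0))
for n,u,v,z in [('blockA',437,368,.02),('blockB',513,385,.02),('short',420,446,.05),('long',393,305,.05),('dish',256,145,.02),('pend',293,187,.004),('torch foot',328,392,.01),('turq',436,277,.04),('ingot',324,251,.004)]:
    print(n,np.round(px2w(M['scene'],u,v,z),3))
for n,u,v,z in [('blockA',283,188,.02),('blockB',250,178,.02),('short',315,167,.035),('long',289,210,.035),('dish',336,365,.015),('pend',315,313,.004),('bowl',391,318,.018),('tray',409,388,.01),('torch',349,198,.01)]:
    print('side',n,np.round(px2w(M['side'],u,v,z),3))
```

```text
board wrist [[0.523, 0.126, 0.02], [0.688, 0.103, 0.02], [0.655, -0.131, 0.02], [0.488, -0.108, 0.02]] [ 0.58858778 -0.00270544  0.02      ]
board scene [[0.525, 0.126, 0.02], [0.682, 0.102, 0.02], [0.653, -0.127, 0.02], [0.488, -0.099, 0.02]] [5.86986710e-01 3.58982746e-04 2.00000000e-02]
blockA [0.402 0.362 0.02 ]
blockB [0.3   0.473 0.02 ]
short [0.538 0.466 0.05 ]
long [0.4   0.211 0.05 ]
dish [ 0.396 -0.364  0.02 ]
pend [ 0.385 -0.204  0.004]
torch foot [0.612 0.279 0.01 ]
turq [0.276 0.205 0.04 ]
ingot [ 0.427 -0.005  0.004]
side blockA [0.404 0.363 0.02 ]
side blockB [0.303 0.457 0.02 ]
side short [0.536 0.458 0.035]
side long [0.398 0.202 0.035]
side dish [ 0.399 -0.372  0.015]
side pend [ 0.39  -0.208  0.004]
side bowl [ 0.555 -0.276  0.018]
side tray [ 0.528 -0.455  0.01 ]
side torch [0.609 0.266 0.01 ]
```

View pics/c1.png

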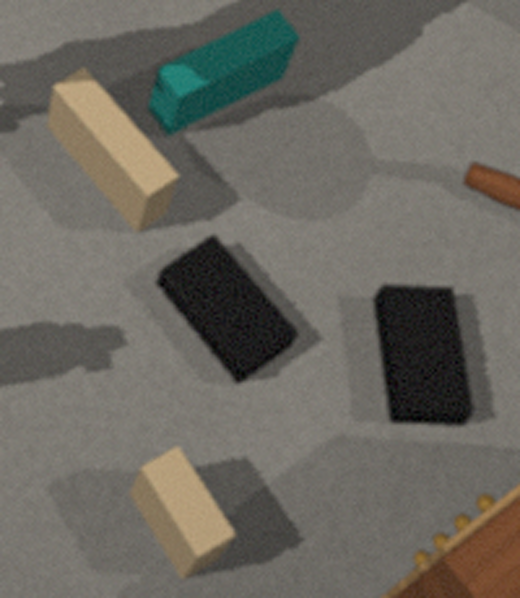

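Emit:
{"op": "drive_tool", "data": {"deltas": [{"gripper": 0, "offset": [0.03, -0.025, -0.003], "angular": [0, 0, 0]}, {"gripper": 0, "offset": [0.06, -0.05, -0.006], "angular": [0, 0, 0]}, {"gripper": 0, "offset": [0.09, -0.075, -0.01], "angular": [0, 0, 0]}, {"gripper": 0, "offset": [0.12, -0.1, -0.012], "angular": [0, 0, 0]}, {"gripper": 0, "offset": [0.15, -0.127, -0.015], "angular": [0, 0, 0]}]}}

```text
t: 0.65
eef_pos: [0.5468, 0.151, 0.3187]
tool_rot: [-0.0, 0.707, 0.707, -0.0]
contact_force: [-0.7, 0.4, -0.5]
gripper_width: 1.001
grasp_force: 0.0
```

Emit:
{"op": "drive_tool", "data": {"deltas": [{"gripper": 0, "offset": [0.15, -0.127, -0.015], "angular": [0, 0, 0]}, {"gripper": 0, "offset": [0.15, -0.127, -0.015], "angular": [0, 0, 0]}, {"gripper": 0, "offset": [0.15, -0.127, -0.015], "angular": [0, 0, 0]}, {"gripper": 0, "offset": [0.15, -0.127, -0.015], "angular": [0, 0, 0]}, {"gripper": 0, "offset": [0.15, -0.127, -0.015], "angular": [0, 0, 0]}]}}

```text
t: 1.15
eef_pos: [0.4161, 0.306, 0.3346]
tool_rot: [-0.001, 0.703, 0.711, 0.001]
contact_force: [0.4, 0.4, 0.1]
gripper_width: 0.998
grasp_force: 0.0
```

Run:
```python
from h import *
import pickle
m,im=snap('wrist','w1.png'); pickle.dump(m,open('w1.pkl','wb')); o=bot.get_obs(); print(o['t'],o['eef_pos'],o['tool_rot'],np.array(m['cam_to_world'])[:3,3])
```

```text
1.2 [0.41859088 0.30290419 0.33418451] [-4.36855559e-04  7.04624833e-01  7.09579846e-01  3.08621545e-04] [0.41518169 0.3883172  0.40376311]
```

View pics/w1.png

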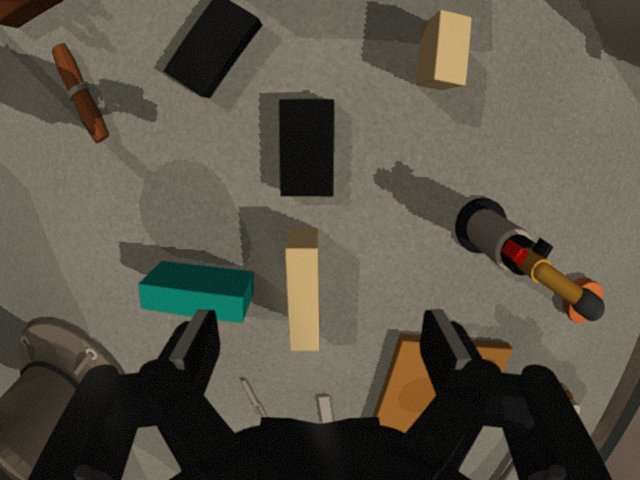

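Run:
```python
from h import *
im=cv2.imread('pics/w1.png'); a=cv2.resize(im[85:365,265:345],None,fx=2.1,fy=2.1,interpolation=2); b=cv2.resize(im[0:98,405:485],None,fx=6,fy=6,interpolation=2)
c=np.zeros((590,660,3),np.uint8); c[:588,:168]=a; c[:588,175:655]=b; cv2.imwrite('pics/c2.png',c)
import pickle; m=pickle.load(open('w1.pkl','rb'))
for n,z,P in [('block',.03,[(280,99),(334,99),(333,195),(281,195)]),('long',.07,[(287,249),(319,248),(319,350),(291,350)]),('short',.07,[(441,11),(471,17),(466,87),(436,81)])]:
    Q=np.array([px2w(m,u,v,z,True) for u,v in P])[:,:2]; e=np.roll(Q,-1,0)-Q
    print(n,np.round(Q,3).tolist(),np.mean(Q,0).round(4),'len',np.linalg.norm(e,axis=1).round(3),'ang',np.degrees(np.arctan2(e[:,1],e[:,0])).round(1))
```

```text
block [[0.376, 0.41], [0.429, 0.41], [0.43, 0.312], [0.376, 0.312]] [0.4025 0.3609] len [0.053 0.098 0.053 0.098] ang [   0.2  -89.6 -179.5   90.3]
long [[0.385, 0.267], [0.416, 0.269], [0.417, 0.151], [0.387, 0.15]] [0.4011 0.2093] len [0.031 0.118 0.03  0.117] ang [   2.6  -89.4 -178.8   90.7]
short [[0.524, 0.498], [0.554, 0.497], [0.549, 0.427], [0.52, 0.43]] [0.537 0.463] len [0.03  0.07  0.03  0.069] ang [ -2.5 -94.  175.3  86.1]
```

View pics/c2.png

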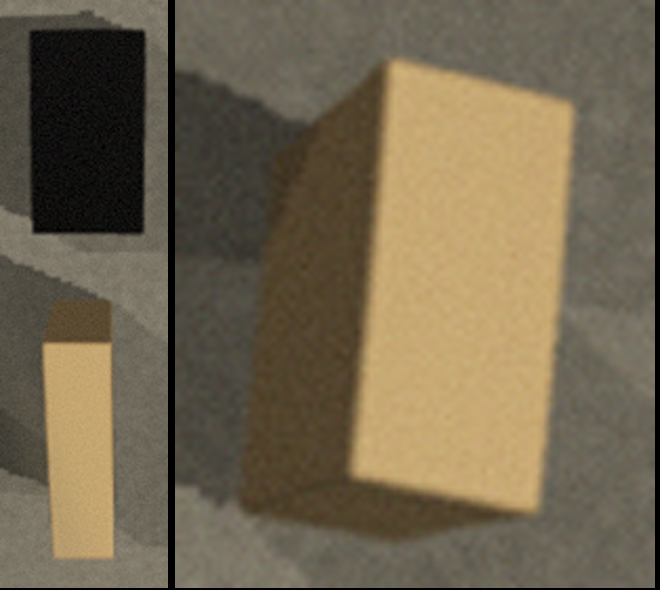

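Emit:
{"op": "drive_tool", "data": {"deltas": [{"gripper": 0, "offset": [0.03, -0.008, 0.02], "angular": [0, 0, 0]}, {"gripper": 0, "offset": [0.058, -0.016, 0.06], "angular": [0, 0, 0]}, {"gripper": 0, "offset": [0.058, -0.016, 0.1], "angular": [0, 0, 0]}, {"gripper": 0, "offset": [0.058, -0.016, 0.14], "angular": [0, 0, 0]}, {"gripper": 0, "offset": [0.058, -0.016, 0.18], "angular": [0, 0, 0]}]}}

```text
t: 1.7
eef_pos: [0.4061, 0.3568, 0.1522]
tool_rot: [0.0, 0.708, 0.707, -0.0]
contact_force: [-0.3, -0.1, -0.1]
gripper_width: 0.999
grasp_force: 0.0
```

Emit:
{"op": "drive_tool", "data": {"deltas": [{"gripper": 0, "offset": [0, 0, 0.02], "angular": [0, 0, 0]}, {"gripper": 0, "offset": [0, 0, 0.03], "angular": [0, 0, 0]}, {"gripper": 0, "offset": [0, 0, 0.03], "angular": [0, 0, 0]}]}}

```text
t: 2.0
eef_pos: [0.4054, 0.3568, 0.1227]
tool_rot: [0.0, 0.708, 0.707, -0.001]
contact_force: [-0.2, -0.0, 0.6]
gripper_width: 1.001
grasp_force: 0.0
```

```bash
cat >> h.py <<'E'
def go(x,y,z,yaw):
    o=bot.get_obs(); Q=o['tool_rot']; r=R.from_quat([Q[1],Q[2],Q[3],Q[0]])
    t=R.from_euler('z',yaw,degrees=True)*R.from_quat([2**-.5,2**-.5,0,0])
    print('t',round(o['t'],2),'pos',o['eef_pos'].round(4),'yaw',round(-(R.from_quat([2**-.5,2**-.5,0,0]).inv()*r).as_euler('zyx',degrees=True)[0],2),'w',round(o['gripper_width'],3),'F',o['contact_force'].round(1))
    print('  off',r.inv().apply(np.array([x,y,z])-o['eef_pos']).round(4),'ang',((r.inv()*t).as_rotvec()/np.radians(45)).round(3))
E
python3 -c "
from h import *
go(.4025,.361,.078,.2)"
```

```text
t 2.0 pos [0.4054 0.3568 0.1227] yaw -0.08 w 1.001 F [-0.2 -0.   0.6]
  off [ 0.0043 -0.0028  0.0447] ang [-0.002  0.003 -0.006]
```

Emit:
{"op": "drive_tool", "data": {"deltas": [{"gripper": 0, "offset": [0.004, -0.003, 0.02], "angular": [0, 0, 0]}, {"gripper": 0, "offset": [0.004, -0.003, 0.04], "angular": [0, 0, 0]}, {"gripper": 0, "offset": [0.004, -0.003, 0.045], "angular": [0, 0, 0]}, {"gripper": 120, "offset": [0.004, -0.003, 0.045], "angular": [0, 0, 0]}, {"gripper": 120, "offset": [0.004, -0.003, 0.045], "angular": [0, 0, 0]}], "grip_force": 30}}

```text
t: 2.5
eef_pos: [0.4028, 0.3624, 0.0802]
tool_rot: [0.0, 0.707, 0.707, 0.001]
contact_force: [-0.4, 0.6, -0.9]
gripper_width: 0.69
grasp_force: 0.0
```

Emit:
{"op": "drive_tool", "data": {"deltas": [{"gripper": 160, "offset": [0, 0, 0], "angular": [0, 0, 0]}, {"gripper": 160, "offset": [0, 0, 0], "angular": [0, 0, 0]}, {"gripper": 160, "offset": [0, 0, 0], "angular": [0, 0, 0]}]}}

```text
t: 2.8
eef_pos: [0.4029, 0.3625, 0.0804]
tool_rot: [0.0, 0.707, 0.707, 0.001]
contact_force: [-0.6, -1.3, 5.8]
gripper_width: 0.641
grasp_force: 32.8
```

```bash
python3 -c "
from h import *
go(.4025,.361,.078,.2)
m,im=snap('side','s1.png')
cv2.imwrite('pics/c3.png',cv2.resize(im[120:260,180:400],None,fx=3,fy=3))"
```

```text
t 2.8 pos [0.4029 0.3625 0.0804] yaw -0.03 w 0.641 F [-0.6 -1.3  5.8]
  off [-0.0015 -0.0004  0.0024] ang [ 0.002 -0.002 -0.005]
```

View pics/c3.png

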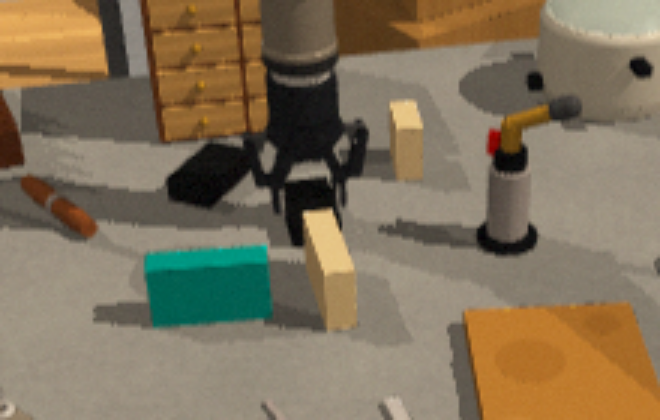

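Emit:
{"op": "drive_tool", "data": {"deltas": [{"gripper": 160, "offset": [0, 0, -0.01], "angular": [0, 0, 0]}, {"gripper": 160, "offset": [0, 0, -0.04], "angular": [0, 0, 0]}, {"gripper": 160, "offset": [0, 0, -0.08], "angular": [0, 0, 0]}, {"gripper": 160, "offset": [0, 0, -0.12], "angular": [0, 0, 0]}, {"gripper": 160, "offset": [-0.01, 0, -0.14], "angular": [0, 0, 0]}]}}

```text
t: 3.35
eef_pos: [0.4026, 0.3541, 0.2234]
tool_rot: [-0.0, 0.707, 0.708, 0.003]
contact_force: [-0.6, 0.6, -0.2]
gripper_width: 0.638
grasp_force: 32.3
```

Emit:
{"op": "drive_tool", "data": {"deltas": [{"gripper": 160, "offset": [-0.035, 0.01, 0], "angular": [0, 0, 0]}, {"gripper": 160, "offset": [-0.07, 0.025, 0], "angular": [0, 0, 0]}, {"gripper": 160, "offset": [-0.11, 0.04, 0], "angular": [0, 0, 0]}, {"gripper": 160, "offset": [-0.15, 0.06, 0], "angular": [0, 0, 0]}, {"gripper": 160, "offset": [-0.19, 0.08, 0], "angular": [0, 0, 0]}]}}

```text
t: 3.85
eef_pos: [0.4823, 0.1604, 0.2199]
tool_rot: [0.0, 0.707, 0.707, 0.0]
contact_force: [0.6, -0.2, 0.1]
gripper_width: 0.637
grasp_force: 32.3
```

Emit:
{"op": "drive_tool", "data": {"deltas": [{"gripper": 160, "offset": [-0.035, 0.022, 0], "angular": [0, 0, 0.04]}, {"gripper": 160, "offset": [-0.07, 0.045, 0], "angular": [0, 0, 0.08]}, {"gripper": 160, "offset": [-0.105, 0.07, 0.01], "angular": [0, 0, 0.12]}, {"gripper": 160, "offset": [-0.14, 0.09, 0.02], "angular": [0, 0, 0.16]}, {"gripper": 160, "offset": [-0.163, 0.105, 0.04], "angular": [0, 0, 0.18]}]}}

```text
t: 4.35
eef_pos: [0.589, -0.0044, 0.1807]
tool_rot: [0.002, 0.757, 0.654, 0.001]
contact_force: [0.3, 0.5, -1.7]
gripper_width: 0.641
grasp_force: 32.2
```

Emit:
{"op": "drive_tool", "data": {"deltas": [{"gripper": 160, "offset": [0, 0, 0.03], "angular": [0, 0, 0]}, {"gripper": 160, "offset": [0, 0, 0.05], "angular": [0, 0, 0]}, {"gripper": 160, "offset": [0, 0, 0.05], "angular": [0, 0, 0]}]}}

```text
t: 4.65
eef_pos: [0.5851, -0.0013, 0.1268]
tool_rot: [-0.002, 0.755, 0.655, -0.002]
contact_force: [-0.5, -0.1, -0.7]
gripper_width: 0.635
grasp_force: 32.2
```

```bash
python3 -c "
from h import *
go(.588,-.0005,.1,-8.1)
m,im=snap('wrist','w2.png')
import pickle; pickle.dump(m,open('w2.pkl','wb'))"
```

```text
t 4.65 pos [ 0.5851 -0.0013  0.1268] yaw -8.12 w 0.635 F [-0.5 -0.1 -0.7]
  off [0.0012 0.0029 0.0268] ang [-0.007  0.001 -0.   ]
```

View pics/w2.png

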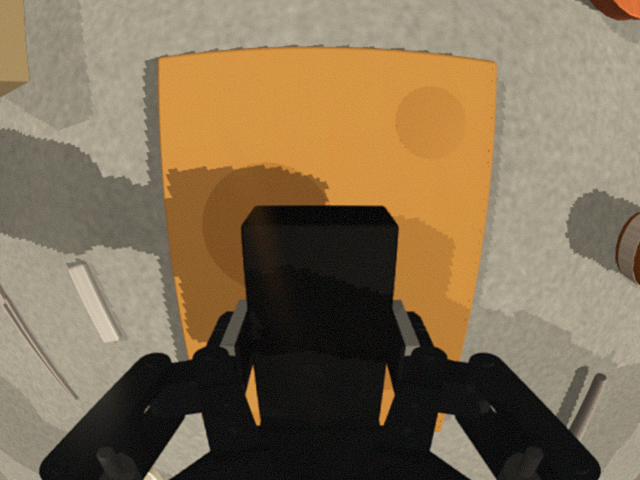

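```bash
python3 -c "
from h import *
import pickle; m=pickle.load(open('w2.pkl','rb'))
a,b=[px2w(m,u,v,.02,True) for u,v in[(159,58),(496,64)]]
c=np.radians(-8.1); X=np.array([np.cos(c),np.sin(c),0]);Y=np.array([-np.sin(c),np.cos(c),0])
print(a,b,np.linalg.norm(b-a),np.degrees(np.arctan2(*(b-a)[1::-1])),(a+b)/2-.12*Y)
L=[px2w(m,u,v,.02,True) for u,v in[(163,150),(182,320)]];print(L,np.degrees(np.arctan2(*(L[0]-L[1])[1::-1]))-90)
e=[px2w(m,u,v,.0464,True) for u,v in[(252,207),(388,207)]]
o=np.array([.5851,-.0013,0]);print([( (p-o)@X,(p-o)@Y) for p in e])
"
```

```text
[0.52307924 0.12609649 0.02      ] [0.68726855 0.10069702 0.02      ] 0.1661422956627307 -8.793737814936948 [ 0.58826575 -0.00540608  0.02      ]
[array([0.51710164, 0.07961609, 0.02      ]), array([ 0.50218625, -0.01549886,  0.02      ])] -8.912219503685947
[(np.float64(-0.028644636188182977), np.float64(0.046656905713689384)), (np.float64(0.028116463619506336), np.float64(0.04673542826950256))]
```

Emit:
{"op": "drive_tool", "data": {"deltas": [{"gripper": 160, "offset": [0.001, 0.003, 0.008], "angular": [0, 0, 0.007]}, {"gripper": 160, "offset": [0.001, 0.003, 0.014], "angular": [0, 0, 0.007]}, {"gripper": 160, "offset": [0.001, 0.003, 0.018], "angular": [0, 0, 0.007]}, {"gripper": 160, "offset": [0.001, 0.003, 0.021], "angular": [0, 0, 0.007]}, {"gripper": 160, "offset": [0.001, 0.003, 0.022], "angular": [0, 0, 0.007]}]}}

```text
t: 5.2
eef_pos: [0.59, -0.0004, 0.1067]
tool_rot: [-0.0, 0.757, 0.653, -0.0]
contact_force: [-0.2, -0.1, 0.0]
gripper_width: 0.637
grasp_force: 32.2
```

Emit:
{"op": "drive_tool", "data": {"deltas": [{"gripper": 160, "offset": [0, 0, 0.001], "angular": [0, 0, 0]}, {"gripper": 160, "offset": [0, 0, 0.002], "angular": [0, 0, 0]}, {"gripper": 160, "offset": [0, 0, 0.002], "angular": [0, 0, 0]}]}}

```text
t: 5.5
eef_pos: [0.5901, -0.0004, 0.1049]
tool_rot: [0.0, 0.757, 0.653, 0.0]
contact_force: [0.2, -0.7, -0.8]
gripper_width: 0.639
grasp_force: 32.2
```

```bash
python3 -c "
from h import *
go(.5885,-.0005,.1,-8.4)"
```

```text
t 5.5 pos [ 5.901e-01 -4.000e-04  1.049e-01] yaw -8.42 w 0.639 F [ 0.2 -0.7 -0.8]
  off [-0.0003 -0.0016  0.0049] ang [ 0. -0. -0.]
```

Emit:
{"op": "drive_tool", "data": {"deltas": [{"gripper": 160, "offset": [0, -0.001, 0.001], "angular": [0, 0, 0]}, {"gripper": 160, "offset": [0, -0.001, 0.002], "angular": [0, 0, 0]}, {"gripper": 160, "offset": [0, -0.001, 0.003], "angular": [0, 0, 0]}, {"gripper": 160, "offset": [0, -0.001, 0.004], "angular": [0, 0, 0]}, {"gripper": 160, "offset": [0, -0.001, 0.004], "angular": [0, 0, 0]}]}}

```text
t: 6.0
eef_pos: [0.5891, -0.0003, 0.1007]
tool_rot: [-0.0, 0.757, 0.653, -0.0]
contact_force: [0.2, 0.1, -1.3]
gripper_width: 0.636
grasp_force: 32.2
```

Emit:
{"op": "drive_tool", "data": {"deltas": [{"gripper": 160, "offset": [0, 0, 0.0005], "angular": [0, 0, 0]}, {"gripper": 160, "offset": [0, 0, 0.001], "angular": [0, 0, 0]}, {"gripper": 160, "offset": [0, 0, 0.001], "angular": [0, 0, 0]}]}}

```text
t: 6.3
eef_pos: [0.5892, -0.0003, 0.1004]
tool_rot: [0.0, 0.757, 0.653, 0.0]
contact_force: [-2.8, -0.1, 3.9]
gripper_width: 0.636
grasp_force: 32.8
```

Emit:
{"op": "drive_tool", "data": {"deltas": [{"gripper": 85, "offset": [0, 0, 0], "angular": [0, 0, 0]}, {"gripper": 60, "offset": [0, 0, 0], "angular": [0, 0, 0]}, {"gripper": 20, "offset": [0, 0, 0], "angular": [0, 0, 0]}, {"gripper": 20, "offset": [0, 0, -0.01], "angular": [0, 0, 0]}, {"gripper": 20, "offset": [0, 0, -0.04], "angular": [0, 0, 0]}]}}

```text
t: 6.8
eef_pos: [0.5874, -0.0003, 0.1384]
tool_rot: [-0.002, 0.757, 0.653, -0.002]
contact_force: [0.3, 0.7, 0.2]
gripper_width: 0.921
grasp_force: 0.0
```

Emit:
{"op": "drive_tool", "data": {"deltas": [{"gripper": 20, "offset": [0, 0, -0.04], "angular": [0, 0, 0]}, {"gripper": 20, "offset": [0.02, 0, -0.08], "angular": [0, 0, 0]}, {"gripper": 20, "offset": [0.04, 0, -0.12], "angular": [0, 0, 0]}, {"gripper": 20, "offset": [0.06, 0, -0.15], "angular": [0, 0, 0]}, {"gripper": 20, "offset": [0.06, 0, -0.15], "angular": [0, 0, 0]}]}}

```text
t: 7.3
eef_pos: [0.6002, 0.0633, 0.2959]
tool_rot: [0.002, 0.756, 0.655, 0.005]
contact_force: [0.3, 1.0, -0.3]
gripper_width: 0.917
grasp_force: 0.0
```

```bash
python3 -c "
from h import *
go(.401,.209,.2,.8)
m,im=snap('wrist','w3.png')
import pickle; pickle.dump(m,open('w3.pkl','wb'))"
```

```text
t 7.3 pos [0.6002 0.0633 0.2959] yaw -8.16 w 0.917 F [ 0.3  1.  -0.3]
  off [ 0.1155 -0.2187  0.0945] ang [ 0.012 -0.006 -0.199]
```

View pics/w3.png

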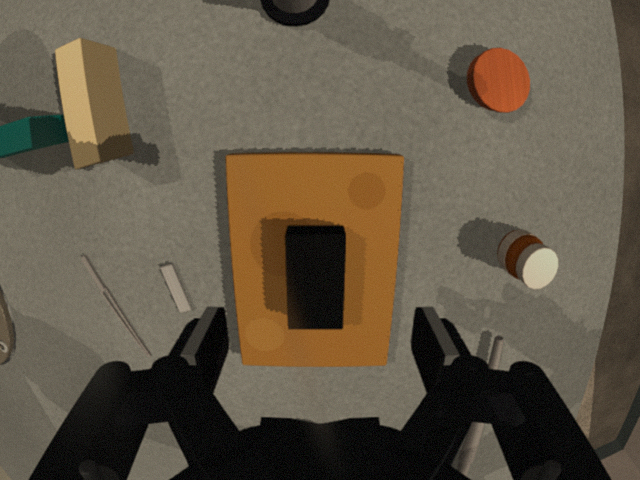

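```bash
python3 -c "
from h import *
import pickle; m=pickle.load(open('w3.pkl','rb'))
c=np.radians(-8.4); X=np.array([np.cos(c),np.sin(c)]);Y=np.array([-np.sin(c),np.cos(c)])
for z,P in[(.02,[(227,154),(404,155),(387,366),(242,366)]),(.05,[(287,233),(346,233),(343,328),(288,328)])]:
    Q=np.array([px2w(m,u,v,z,True) for u,v in P])[:,:2]; e=np.roll(Q,-1,0)-Q
    print(Q.round(3).tolist(),np.mean(Q,0).round(4),'len',np.linalg.norm(e,axis=1).round(3),'ang',np.degrees(np.arctan2(e[:,1],e[:,0])).round(1))
p=np.array([.589,-.0003])-.0025*Y;print('block',p,'long',p+.0585*X,'short',p-.081*Y)
"
```

```text
[[0.524, 0.128], [0.689, 0.103], [0.654, -0.134], [0.486, -0.11]] [ 0.5884 -0.0033] len [0.167 0.24  0.17  0.241] ang [ -8.6 -98.3 171.7  81. ]
[[0.572, 0.051], [0.624, 0.044], [0.609, -0.054], [0.555, -0.046]] [ 0.5899 -0.001 ] len [0.053 0.099 0.055 0.099] ang [ -8.3 -98.3 171.6  80.5]
block [ 0.58863479 -0.00277318] long [ 0.64650722 -0.01131904] short [ 0.57680207 -0.08290424]
```

Emit:
{"op": "drive_tool", "data": {"deltas": [{"gripper": 117, "offset": [0.02, -0.042, 0.01], "angular": [0, 0, -0.04]}, {"gripper": 117, "offset": [0.04, -0.085, 0.02], "angular": [0, 0, -0.08]}, {"gripper": 117, "offset": [0.06, -0.127, 0.04], "angular": [0, 0, -0.12]}, {"gripper": 117, "offset": [0.08, -0.17, 0.06], "angular": [0, 0, -0.16]}, {"gripper": 117, "offset": [0.1, -0.21, 0.07], "angular": [0, 0, -0.199]}]}}

```text
t: 7.85
eef_pos: [0.4021, 0.1876, 0.2179]
tool_rot: [-0.0, 0.704, 0.71, -0.002]
contact_force: [0.4, 0.7, -0.1]
gripper_width: 0.541
grasp_force: 0.0
```

Emit:
{"op": "drive_tool", "data": {"deltas": [{"gripper": 117, "offset": [0.005, -0.007, 0.02], "angular": [0, 0, 0]}, {"gripper": 117, "offset": [0.005, -0.007, 0.03], "angular": [0, 0, 0]}, {"gripper": 117, "offset": [0.005, -0.007, 0.03], "angular": [0, 0, 0]}]}}

```text
t: 8.15
eef_pos: [0.3975, 0.1922, 0.1885]
tool_rot: [-0.0, 0.704, 0.71, -0.002]
contact_force: [0.5, -1.0, 0.7]
gripper_width: 0.54
grasp_force: 0.0
```

```bash
python3 -c "
from h import *
go(.401,.197,.108,.8)
m,im=snap('wrist','w4.png')
import pickle; pickle.dump(m,open('w4.pkl','wb'))"
```

```text
t 8.15 pos [0.3975 0.1922 0.1885] yaw 0.47 w 0.54 F [ 0.5 -1.   0.7]
  off [0.005  0.0038 0.0805] ang [-0.003  0.003 -0.007]
```

View pics/w4.png

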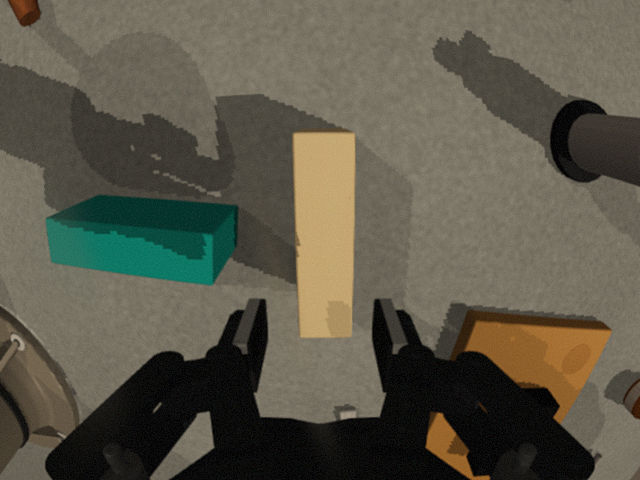

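Emit:
{"op": "drive_tool", "data": {"deltas": [{"gripper": 117, "offset": [0.005, 0.004, 0.01], "angular": [0, 0, -0.007]}, {"gripper": 117, "offset": [0.005, 0.004, 0.035], "angular": [0, 0, -0.007]}, {"gripper": 117, "offset": [0.005, 0.004, 0.06], "angular": [0, 0, -0.007]}, {"gripper": 117, "offset": [0.005, 0.004, 0.08], "angular": [0, 0, -0.007]}, {"gripper": 117, "offset": [0.005, 0.004, 0.08], "angular": [0, 0, -0.007]}], "grip_force": 50}}

```text
t: 8.7
eef_pos: [0.4017, 0.1978, 0.1079]
tool_rot: [-0.0, 0.702, 0.712, -0.002]
contact_force: [-1.1, -1.1, -0.2]
gripper_width: 0.542
grasp_force: 0.0
```

Emit:
{"op": "drive_tool", "data": {"deltas": [{"gripper": 150, "offset": [0, 0, 0], "angular": [0, 0, 0]}, {"gripper": 180, "offset": [0, 0, 0], "angular": [0, 0, 0]}, {"gripper": 200, "offset": [0, 0, 0], "angular": [0, 0, 0]}, {"gripper": 200, "offset": [0, 0, 0], "angular": [0, 0, 0]}, {"gripper": 200, "offset": [0, 0, 0], "angular": [0, 0, 0]}]}}

```text
t: 9.2
eef_pos: [0.402, 0.1988, 0.1104]
tool_rot: [0.0, 0.702, 0.712, 0.0]
contact_force: [-0.0, -1.1, 1.0]
gripper_width: 0.365
grasp_force: 50.1
```

```bash
python3 -c "
from h import *
go(.645,-.0225,.22,-8.4)
import pickle; m=pickle.load(open('w4.pkl','rb'))
Q=np.array([px2w(m,u,v,.07,True) for u,v in [(293,133),(355,133),(352,336),(301,338)]])[:,:2]; print(Q.mean(0),Q)
"
```

```text
t 9.2 pos [0.402  0.1988 0.1104] yaw 0.85 w 0.365 F [-0.  -1.1  1. ]
  off [-0.2248  0.2398 -0.1095] ang [ 0.001 -0.001  0.206]
[0.40019378 0.20869413] [[0.38326888 0.26741338]
 [0.41416757 0.2677542 ]
 [0.41696211 0.1506329 ]
 [0.38637656 0.14897602]]
```

Emit:
{"op": "drive_tool", "data": {"deltas": [{"gripper": 200, "offset": [0, 0, -0.005], "angular": [0, 0, 0]}, {"gripper": 200, "offset": [0, 0, -0.03], "angular": [0, 0, 0]}, {"gripper": 200, "offset": [0, 0, -0.07], "angular": [0, 0, 0]}, {"gripper": 200, "offset": [-0.005, 0.005, -0.1], "angular": [0, 0, 0]}, {"gripper": 200, "offset": [-0.025, 0.025, -0.11], "angular": [0, 0, 0]}]}}

```text
t: 9.7
eef_pos: [0.4269, 0.1766, 0.2233]
tool_rot: [0.0, 0.7, 0.714, 0.003]
contact_force: [0.0, 1.4, -3.4]
gripper_width: 0.364
grasp_force: 50.7
```

Emit:
{"op": "drive_tool", "data": {"deltas": [{"gripper": 200, "offset": [-0.028, 0.03, 0], "angular": [0, 0, 0.04]}, {"gripper": 200, "offset": [-0.06, 0.065, 0], "angular": [0, 0, 0.08]}, {"gripper": 200, "offset": [-0.09, 0.1, 0], "angular": [0, 0, 0.12]}, {"gripper": 200, "offset": [-0.12, 0.13, 0], "angular": [0, 0, 0.16]}, {"gripper": 200, "offset": [-0.15, 0.165, 0], "angular": [0, 0, 0.206]}]}}

```text
t: 10.2
eef_pos: [0.5947, 0.0252, 0.22]
tool_rot: [-0.0, 0.757, 0.653, -0.0]
contact_force: [0.1, 0.9, -3.2]
gripper_width: 0.367
grasp_force: 50.5
```

```bash
python3 -c "
from h import *
go(.6455,-.0204,.15,-8.4)
"
```

```text
t 10.2 pos [0.5947 0.0252 0.22  ] yaw -8.48 w 0.367 F [ 0.1  0.9 -3.2]
  off [-0.0376  0.0571  0.07  ] ang [-0.001 -0.    -0.002]
```

Emit:
{"op": "drive_tool", "data": {"deltas": [{"gripper": 200, "offset": [-0.02, 0.03, 0], "angular": [0, 0, 0]}, {"gripper": 200, "offset": [-0.0375, 0.057, 0.01], "angular": [0, 0, 0]}, {"gripper": 200, "offset": [-0.0375, 0.057, 0.035], "angular": [0, 0, 0]}, {"gripper": 200, "offset": [-0.0375, 0.057, 0.06], "angular": [0, 0, 0]}, {"gripper": 200, "offset": [-0.0375, 0.057, 0.07], "angular": [0, 0, 0]}]}}

```text
t: 10.7
eef_pos: [0.6435, -0.019, 0.1473]
tool_rot: [-0.002, 0.757, 0.653, -0.002]
contact_force: [-0.9, 0.3, -2.6]
gripper_width: 0.365
grasp_force: 50.5
```

Emit:
{"op": "drive_tool", "data": {"deltas": [{"gripper": 200, "offset": [0, 0, 0.004], "angular": [0, 0, 0]}, {"gripper": 200, "offset": [0, 0, 0.006], "angular": [0, 0, 0]}, {"gripper": 200, "offset": [0, 0, 0.006], "angular": [0, 0, 0]}]}}

```text
t: 11.0
eef_pos: [0.6457, -0.0187, 0.1449]
tool_rot: [0.0, 0.757, 0.653, 0.001]
contact_force: [-0.4, 0.2, -2.2]
gripper_width: 0.37
grasp_force: 50.5
```

```bash
python3 -c "
from h import *
go(.6455,-.0204,.1304,-8.4)
m,im=snap('scene','s2.png')
cv2.imwrite('pics/c5.png',cv2.resize(im[200:400,170:400],None,fx=3,fy=3,interpolation=2))
"
```

```text
t 11.0 pos [ 0.6457 -0.0187  0.1449] yaw -8.4 w 0.37 F [-0.4  0.2 -2.2]
  off [-0.0017  0.      0.0145] ang [ 0.002 -0.    -0.   ]
```

View pics/c5.png

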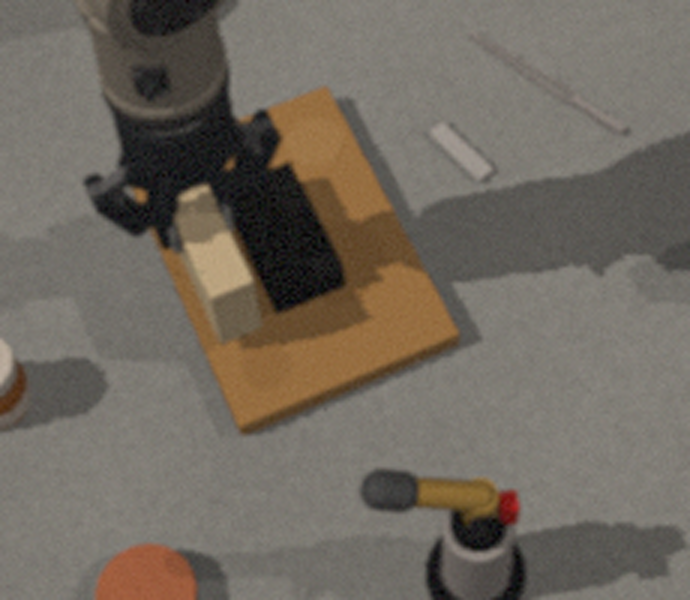

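Emit:
{"op": "drive_tool", "data": {"deltas": [{"gripper": 200, "offset": [-0.0015, 0, 0.004], "angular": [0, 0, 0]}, {"gripper": 200, "offset": [-0.0015, 0, 0.007], "angular": [0, 0, 0]}, {"gripper": 200, "offset": [-0.0015, 0, 0.009], "angular": [0, 0, 0]}, {"gripper": 200, "offset": [-0.0015, 0, 0.0105], "angular": [0, 0, 0]}, {"gripper": 200, "offset": [-0.0015, 0, 0.0115], "angular": [0, 0, 0]}]}}

```text
t: 11.55
eef_pos: [0.6449, -0.0204, 0.1322]
tool_rot: [-0.0, 0.757, 0.653, -0.0]
contact_force: [-0.9, -0.6, -3.7]
gripper_width: 0.366
grasp_force: 50.6
```

Emit:
{"op": "drive_tool", "data": {"deltas": [{"gripper": 200, "offset": [0, 0, 0.0005], "angular": [0, 0, 0]}, {"gripper": 200, "offset": [0, 0, 0.001], "angular": [0, 0, 0]}, {"gripper": 200, "offset": [0, 0, 0.0015], "angular": [0, 0, 0]}, {"gripper": 200, "offset": [0, 0, 0.002], "angular": [0, 0, 0]}, {"gripper": 200, "offset": [0, 0, 0.002], "angular": [0, 0, 0]}]}}

```text
t: 12.05
eef_pos: [0.6451, -0.0204, 0.1306]
tool_rot: [0.0, 0.757, 0.653, 0.0]
contact_force: [-1.0, -0.0, -2.7]
gripper_width: 0.368
grasp_force: 50.8
```

Emit:
{"op": "drive_tool", "data": {"deltas": [{"gripper": 200, "offset": [0, 0, 0.0005], "angular": [0, 0, 0]}, {"gripper": 200, "offset": [0, 0, 0.001], "angular": [0, 0, 0]}, {"gripper": 200, "offset": [0, 0, 0.001], "angular": [0, 0, 0]}]}}

```text
t: 12.35
eef_pos: [0.6451, -0.0204, 0.1305]
tool_rot: [0.0, 0.757, 0.653, 0.0]
contact_force: [-4.0, 0.0, 7.3]
gripper_width: 0.369
grasp_force: 51.9
```

Emit:
{"op": "drive_tool", "data": {"deltas": [{"gripper": 155, "offset": [0, 0, 0], "angular": [0, 0, 0]}, {"gripper": 135, "offset": [0, 0, 0], "angular": [0, 0, 0]}, {"gripper": 130, "offset": [0, 0, 0], "angular": [0, 0, 0]}, {"gripper": 130, "offset": [0, 0, -0.01], "angular": [0, 0, 0]}, {"gripper": 130, "offset": [0, 0, -0.04], "angular": [0, 0, 0]}]}}

```text
t: 12.85
eef_pos: [0.6433, -0.0203, 0.1675]
tool_rot: [-0.002, 0.757, 0.653, -0.002]
contact_force: [-0.1, 1.2, 0.3]
gripper_width: 0.489
grasp_force: 0.0
```

Emit:
{"op": "drive_tool", "data": {"deltas": [{"gripper": 110, "offset": [0, 0, -0.04], "angular": [0, 0, 0]}, {"gripper": 110, "offset": [0.01, -0.01, -0.08], "angular": [0, 0, 0]}, {"gripper": 110, "offset": [0.03, -0.03, -0.12], "angular": [0, 0, 0]}, {"gripper": 110, "offset": [0.05, -0.05, -0.14], "angular": [0, 0, 0]}, {"gripper": 110, "offset": [0.05, -0.05, -0.14], "angular": [0, 0, 0]}]}}

```text
t: 13.35
eef_pos: [0.6028, 0.0409, 0.3143]
tool_rot: [0.001, 0.755, 0.655, 0.004]
contact_force: [0.4, 0.5, 0.1]
gripper_width: 0.572
grasp_force: 0.0
```

```bash
python3 -c "
from h import *
go(.537,.463,.3,-4)
m,im=snap('wrist','w5.png')
import pickle; pickle.dump(m,open('w5.pkl','wb'))"
```

```text
t 13.35 pos [0.6028 0.0409 0.3143] yaw -8.11 w 0.572 F [0.4 0.5 0.1]
  off [ 0.4086 -0.1248  0.0153] ang [ 0.008 -0.005 -0.091]
```

View pics/w5.png

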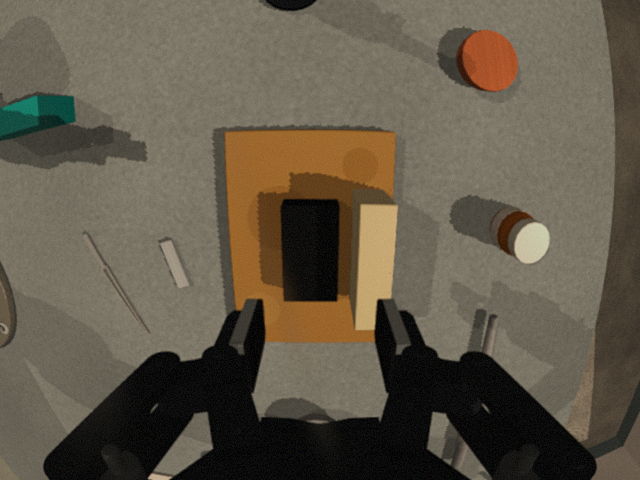

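```bash
python3 -c "
from h import *
import pickle; m=pickle.load(open('w5.pkl','rb'))
c=np.radians(-8.4); X=np.array([np.cos(c),np.sin(c)]);Y=np.array([-np.sin(c),np.cos(c)])
for z,P in[(.05,[(281,206),(339,206),(337,300),(282,301)]),(.09,[(361,205),(397,205),(390,330),(355,331)])]:
    Q=np.array([px2w(m,u,v,z,True) for u,v in P])[:,:2]; e=np.roll(Q,-1,0)-Q; d=Q.mean(0)-[.589,-.002]
    print(Q.mean(0),d@X,d@Y,'len',np.linalg.norm(e,axis=1).round(3),'ang',np.degrees(np.arctan2(e[:,1],e[:,0])).round(1))
"
```

```text
[ 0.58880009 -0.00198618] -0.00019977986422842033 -1.5536073047616745e-05 len [0.054 0.097 0.056 0.098] ang [ -8.3 -98.3 173.1  80.5]
[ 0.64654311 -0.01078096] 0.058208550691939025 -0.00028068701210908056 len [0.03  0.119 0.033 0.119] ang [ -7.6 -96.9 172.1  81.6]
```

Emit:
{"op": "drive_tool", "data": {"deltas": [{"gripper": 110, "offset": [0.04, -0.02, -0.005], "angular": [0, 0, 0]}, {"gripper": 110, "offset": [0.08, -0.05, -0.005], "angular": [0, 0, 0]}, {"gripper": 110, "offset": [0.12, -0.08, -0.005], "angular": [0, 0, 0]}, {"gripper": 110, "offset": [0.16, -0.11, -0.005], "angular": [0, 0, 0]}, {"gripper": 110, "offset": [0.2, -0.125, -0.005], "angular": [0, 0, 0]}]}}

```text
t: 13.9
eef_pos: [0.5068, 0.2533, 0.3137]
tool_rot: [-0.0, 0.757, 0.653, -0.001]
contact_force: [1.3, -0.9, 0.0]
gripper_width: 0.568
grasp_force: 0.0
```

Emit:
{"op": "drive_tool", "data": {"deltas": [{"gripper": 110, "offset": [0.04, 0, 0], "angular": [0, 0, -0.02]}, {"gripper": 110, "offset": [0.08, 0, 0], "angular": [0, 0, -0.04]}, {"gripper": 110, "offset": [0.12, 0, 0.01], "angular": [0, 0, -0.06]}, {"gripper": 110, "offset": [0.16, 0, 0.03], "angular": [0, 0, -0.09]}, {"gripper": 110, "offset": [0.18, 0, 0.05], "angular": [0, 0, -0.09]}]}}

```text
t: 14.4
eef_pos: [0.5349, 0.4336, 0.2627]
tool_rot: [-0.001, 0.733, 0.681, 0.0]
contact_force: [-0.6, 0.1, 0.3]
gripper_width: 0.569
grasp_force: 0.0
```

Run:
```python
from h import *
import pickle
go(.537,.463,.11,-4)
m,im=snap('wrist','w6.png'); pickle.dump(m,open('w6.pkl','wb'))
hsv=cv2.cvtColor(im,cv2.COLOR_BGR2HSV); k=cv2.inRange(hsv,(12,60,150),(28,150,255)); k=cv2.morphologyEx(k,cv2.MORPH_OPEN,np.ones((5,5)))
for c in cv2.findContours(k,0,2)[0]:
    if cv2.contourArea(c)>1000:
        P=cv2.approxPolyDP(c,6,True)[:,0]; print(P.tolist())
        Q=np.array([px2w(m,u,v,.07,True) for u,v in P])[:,:2]; e=np.roll(Q,-1,0)-Q
        print(Q.mean(0),'len',np.linalg.norm(e,axis=1).round(3),'ang',np.degrees(np.arctan2(e[:,1],e[:,0])).round(1))
```

```text
t 14.4 pos [0.5349 0.4336 0.2627] yaw -4.22 w 0.569 F [-0.6  0.1  0.3]
  off [ 0.0293 -0.      0.1527] ang [-0.001 -0.001 -0.005]
[[298, 144], [298, 236], [338, 236], [341, 145]]
[0.53655852 0.46484503] len [0.068 0.03  0.067 0.03 ] ang [-95.   -4.2  84.7 174.4]
```

Emit:
{"op": "drive_tool", "data": {"deltas": [{"gripper": 110, "offset": [0.015, 0, 0.03], "angular": [0, 0, 0.005]}, {"gripper": 110, "offset": [0.03, 0, 0.07], "angular": [0, 0, 0.01]}, {"gripper": 110, "offset": [0.03, 0, 0.11], "angular": [0, 0, 0.01]}, {"gripper": 110, "offset": [0.03, 0, 0.14], "angular": [0, 0, 0.01]}, {"gripper": 110, "offset": [0.03, 0, 0.153], "angular": [0, 0, 0.01]}]}}

```text
t: 14.95
eef_pos: [0.5364, 0.4577, 0.1066]
tool_rot: [0.001, 0.737, 0.676, -0.004]
contact_force: [-0.4, -1.5, -0.5]
gripper_width: 0.569
grasp_force: 0.0
```

Emit:
{"op": "drive_tool", "data": {"deltas": [{"gripper": 110, "offset": [0, 0, 0], "angular": [0, 0, 0]}, {"gripper": 150, "offset": [0, 0, 0], "angular": [0, 0, 0]}, {"gripper": 180, "offset": [0, 0, 0], "angular": [0, 0, 0]}, {"gripper": 200, "offset": [0, 0, 0], "angular": [0, 0, 0]}, {"gripper": 200, "offset": [0, 0, 0], "angular": [0, 0, 0]}]}}

```text
t: 15.45
eef_pos: [0.5378, 0.461, 0.1131]
tool_rot: [0.0, 0.736, 0.677, 0.001]
contact_force: [-0.2, -0.6, 3.7]
gripper_width: 0.367
grasp_force: 53.6
```

```bash
python3 -c "
from h import *
go(.42,.3,.23,-4.5); print(bot.get_obs()['q'].round(2),bot.get_obs()['grasp_force'])"
```

```text
t 15.45 pos [0.5378 0.461  0.1131] yaw -4.82 w 0.367 F [-0.2 -0.6  3.7]
  off [-0.1701 -0.1036 -0.1174] ang [ 0.002 -0.002 -0.007]
[-0.7   0.73 -0.15  1.59  0.14  0.83 -0.99] 53.572184443473816
```

Emit:
{"op": "drive_tool", "data": {"deltas": [{"gripper": 200, "offset": [0, 0, -0.005], "angular": [0, 0, 0]}, {"gripper": 200, "offset": [0, 0, -0.03], "angular": [0, 0, 0]}, {"gripper": 200, "offset": [0, 0, -0.07], "angular": [0, 0, 0]}, {"gripper": 200, "offset": [0, -0.005, -0.1], "angular": [0, 0, 0]}, {"gripper": 200, "offset": [-0.01, -0.015, -0.12], "angular": [0, 0, 0]}]}}

```text
t: 15.95
eef_pos: [0.5219, 0.4534, 0.2346]
tool_rot: [-0.0, 0.736, 0.677, 0.002]
contact_force: [0.2, -0.3, -1.7]
gripper_width: 0.367
grasp_force: 52.9
```

Emit:
{"op": "drive_tool", "data": {"deltas": [{"gripper": 200, "offset": [-0.03, -0.03, 0], "angular": [0, 0, 0]}, {"gripper": 200, "offset": [-0.06, -0.055, 0], "angular": [0, 0, 0]}, {"gripper": 200, "offset": [-0.095, -0.075, 0], "angular": [0, 0, 0]}, {"gripper": 200, "offset": [-0.13, -0.085, 0], "angular": [0, 0, 0]}, {"gripper": 200, "offset": [-0.16, -0.09, 0], "angular": [0, 0, 0]}]}}

```text
t: 16.45
eef_pos: [0.4166, 0.2982, 0.2317]
tool_rot: [0.0, 0.736, 0.677, -0.0]
contact_force: [0.9, -0.1, -2.0]
gripper_width: 0.364
grasp_force: 52.9
```

Emit:
{"op": "drive_tool", "data": {"deltas": [{"gripper": 200, "offset": [-0.04, 0.01, 0], "angular": [0, 0, -0.15]}, {"gripper": 200, "offset": [-0.08, 0.025, 0], "angular": [0, 0, -0.33]}, {"gripper": 200, "offset": [-0.12, 0.045, 0], "angular": [0, 0, -0.51]}, {"gripper": 200, "offset": [-0.16, 0.07, 0], "angular": [0, 0, -0.69]}, {"gripper": 200, "offset": [-0.193, 0.096, 0], "angular": [0, 0, -0.87]}]}}

```text
t: 16.95
eef_pos: [0.4955, 0.1016, 0.232]
tool_rot: [0.0, 0.475, 0.88, 0.0]
contact_force: [1.3, 1.1, -1.0]
gripper_width: 0.364
grasp_force: 52.9
```

```bash
python3 -c "
from h import *
go(.58,-.0825,.22,81.6); print(bot.get_obs()['q'].round(2),bot.get_obs()['grasp_force'])"
```

```text
t 16.95 pos [0.4955 0.1016 0.232 ] yaw 33.29 w 0.364 F [ 1.3  1.1 -1. ]
  off [-0.2003 -0.0304  0.0121] ang [ 0.     0.    -1.074]
[-0.15  0.3  -0.21  2.01  0.08  0.84  0.18] 52.9080855846405
```

Emit:
{"op": "drive_tool", "data": {"deltas": [{"gripper": 200, "offset": [-0.04, -0.006, 0], "angular": [0, 0, -0.18]}, {"gripper": 200, "offset": [-0.08, -0.012, 0], "angular": [0, 0, -0.36]}, {"gripper": 200, "offset": [-0.12, -0.018, 0], "angular": [0, 0, -0.54]}, {"gripper": 200, "offset": [-0.16, -0.024, 0], "angular": [0, 0, -0.72]}, {"gripper": 200, "offset": [-0.2, -0.03, 0], "angular": [0, 0, -0.9]}]}}

```text
t: 17.45
eef_pos: [0.5795, -0.0824, 0.2319]
tool_rot: [0.0, 0.141, 0.99, 0.0]
contact_force: [1.2, 0.9, -1.4]
gripper_width: 0.365
grasp_force: 53.0
```

Emit:
{"op": "drive_tool", "data": {"deltas": [{"gripper": 200, "offset": [0, 0, 0], "angular": [0, 0, -0.174]}, {"gripper": 200, "offset": [0, 0, 0], "angular": [0, 0, -0.174]}, {"gripper": 200, "offset": [0, 0, 0.03], "angular": [0, 0, -0.174]}, {"gripper": 200, "offset": [0, 0, 0.06], "angular": [0, 0, -0.174]}, {"gripper": 200, "offset": [0, 0, 0.06], "angular": [0, 0, -0.174]}]}}

```text
t: 17.95
eef_pos: [0.5762, -0.0793, 0.1681]
tool_rot: [-0.004, 0.077, 0.997, 0.0]
contact_force: [-1.3, -0.2, -2.7]
gripper_width: 0.364
grasp_force: 52.8
```

```bash
python3 -c "
from h import *
go(.58,-.0825,.133,81.6); print(bot.get_obs()['q'].round(2),bot.get_obs()['grasp_force'])"
```

```text
t 17.95 pos [ 0.5762 -0.0793  0.1681] yaw 81.22 w 0.364 F [-1.3 -0.2 -2.7]
  off [-0.0045 -0.0026  0.0351] ang [-0.    -0.01  -0.008]
[ 0.24  0.51 -0.27  1.88  0.18  0.79  1.29] 52.82351732254028
```

Emit:
{"op": "drive_tool", "data": {"deltas": [{"gripper": 200, "offset": [0, 0, 0.01], "angular": [0, 0, 0]}, {"gripper": 200, "offset": [0, 0, 0.018], "angular": [0, 0, 0]}, {"gripper": 200, "offset": [0, 0, 0.02], "angular": [0, 0, 0]}, {"gripper": 200, "offset": [0, 0, 0.02], "angular": [0, 0, 0]}]}}

```text
t: 18.35
eef_pos: [0.5793, -0.0807, 0.1517]
tool_rot: [0.0, 0.076, 0.997, 0.0]
contact_force: [0.4, 0.8, -1.6]
gripper_width: 0.366
grasp_force: 52.9
```

```bash
python3 -c "
from h import *
go(.58,-.0825,.133,81.6)"
```

```text
t 18.35 pos [ 0.5793 -0.0807  0.1517] yaw 81.27 w 0.366 F [ 0.4  0.8 -1.6]
  off [-0.001  -0.0017  0.0187] ang [ 0.     0.    -0.007]
```

Emit:
{"op": "drive_tool", "data": {"deltas": [{"gripper": 200, "offset": [-0.001, -0.0017, 0.006], "angular": [0, 0, -0.007]}, {"gripper": 200, "offset": [-0.001, -0.0017, 0.011], "angular": [0, 0, -0.007]}, {"gripper": 200, "offset": [-0.001, -0.0017, 0.0135], "angular": [0, 0, -0.007]}, {"gripper": 200, "offset": [-0.001, -0.0017, 0.015], "angular": [0, 0, -0.007]}, {"gripper": 200, "offset": [-0.001, -0.0017, 0.0155], "angular": [0, 0, -0.007]}]}}

```text
t: 18.85
eef_pos: [0.5798, -0.0827, 0.1357]
tool_rot: [-0.0, 0.073, 0.997, 0.0]
contact_force: [0.1, 0.5, -2.0]
gripper_width: 0.362
grasp_force: 52.9
```

Emit:
{"op": "drive_tool", "data": {"deltas": [{"gripper": 200, "offset": [0, 0, 0.0005], "angular": [0, 0, 0]}, {"gripper": 200, "offset": [0, 0, 0.001], "angular": [0, 0, 0]}, {"gripper": 200, "offset": [0, 0, 0.0015], "angular": [0, 0, 0]}, {"gripper": 200, "offset": [0, 0, 0.002], "angular": [0, 0, 0]}, {"gripper": 200, "offset": [0, 0, 0.002], "angular": [0, 0, 0]}]}}

```text
t: 19.35
eef_pos: [0.5798, -0.0826, 0.1339]
tool_rot: [0.0, 0.073, 0.997, 0.0]
contact_force: [-0.1, -0.3, -1.7]
gripper_width: 0.364
grasp_force: 52.9
```

Emit:
{"op": "drive_tool", "data": {"deltas": [{"gripper": 200, "offset": [0, 0, 0.0005], "angular": [0, 0, 0]}, {"gripper": 200, "offset": [0, 0, 0.001], "angular": [0, 0, 0]}, {"gripper": 200, "offset": [0, 0, 0.001], "angular": [0, 0, 0]}]}}

```text
t: 19.65
eef_pos: [0.5799, -0.0827, 0.1331]
tool_rot: [0.0, 0.073, 0.997, -0.0]
contact_force: [-0.3, 0.0, 0.0]
gripper_width: 0.366
grasp_force: 53.2
```

Emit:
{"op": "drive_tool", "data": {"deltas": [{"gripper": 200, "offset": [0, 0, 0.0003], "angular": [0, 0, 0]}, {"gripper": 200, "offset": [0, 0, 0.0006], "angular": [0, 0, 0]}, {"gripper": 200, "offset": [0, 0, 0.0006], "angular": [0, 0, 0]}]}}

```text
t: 19.95
eef_pos: [0.58, -0.0827, 0.133]
tool_rot: [0.0, 0.073, 0.997, -0.0]
contact_force: [-1.7, 0.3, 6.4]
gripper_width: 0.368
grasp_force: 54.1
```

Emit:
{"op": "drive_tool", "data": {"deltas": [{"gripper": 155, "offset": [0, 0, 0], "angular": [0, 0, 0]}, {"gripper": 135, "offset": [0, 0, 0], "angular": [0, 0, 0]}, {"gripper": 130, "offset": [0, 0, 0], "angular": [0, 0, 0]}, {"gripper": 130, "offset": [0, 0, -0.01], "angular": [0, 0, 0]}, {"gripper": 130, "offset": [0, 0, -0.04], "angular": [0, 0, 0]}]}}

```text
t: 20.45
eef_pos: [0.5781, -0.0825, 0.1707]
tool_rot: [-0.003, 0.073, 0.997, 0.0]
contact_force: [-0.7, -0.1, 0.5]
gripper_width: 0.495
grasp_force: 0.0
```

Emit:
{"op": "drive_tool", "data": {"deltas": [{"gripper": 130, "offset": [0, 0, -0.04], "angular": [0, 0, 0]}, {"gripper": 100, "offset": [0.01, -0.01, -0.08], "angular": [0, 0, 0]}, {"gripper": 60, "offset": [0.03, -0.05, -0.12], "angular": [0, 0, 0]}, {"gripper": 20, "offset": [0.05, -0.09, -0.15], "angular": [0, 0, 0]}, {"gripper": 0, "offset": [0.07, -0.13, -0.16], "angular": [0, 0, 0]}]}}

```text
t: 20.95
eef_pos: [0.4968, -0.1943, 0.3333]
tool_rot: [0.003, 0.072, 0.997, -0.0]
contact_force: [0.7, -0.5, 0.1]
gripper_width: 1.0
grasp_force: 0.0
```

Emit:
{"op": "drive_tool", "data": {"deltas": [{"gripper": 0, "offset": [0.024, -0.05, 0], "angular": [0, 0, 0]}, {"gripper": 0, "offset": [0.024, -0.053, 0], "angular": [0, 0, 0]}, {"gripper": 0, "offset": [0.024, -0.053, 0], "angular": [0, 0, 0]}]}}

```text
t: 21.25
eef_pos: [0.4637, -0.245, 0.3303]
tool_rot: [0.0, 0.076, 0.997, -0.0]
contact_force: [1.4, 1.0, -0.5]
gripper_width: 0.997
grasp_force: 0.0
```

```bash
python3 -c "
from h import *
go(.387,-.206,.2,0)
m,im=snap('wrist','w7.png')
import pickle; pickle.dump(m,open('w7.pkl','wb'))"
```

```text
t 21.25 pos [ 0.4637 -0.245   0.3303] yaw 81.34 w 0.997 F [ 1.4  1.  -0.5]
  off [0.0818 0.0271 0.1302] ang [-0.000e+00  1.000e-03  1.808e+00]
```

View pics/w7.png

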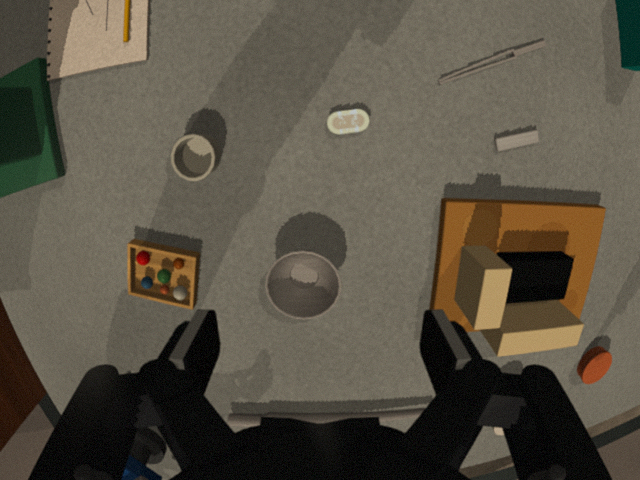

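Run:
```python
from h import *
import pickle; m=pickle.load(open('w7.pkl','rb'))
f=lambda u,v,z:px2w(m,u,v,z,True)[:2]
c=np.radians(-8.4); X=np.array([np.cos(c),np.sin(c)]);Y=np.array([-np.sin(c),np.cos(c)])
a,b=f(327,124,.006),f(369,119.5,.006); print('pend',f(348,121.5,.006),np.linalg.norm(a-b),np.degrees(np.arctan2(*(b-a)[::-1])))
print('dish',f(193,158,.03),np.linalg.norm(f(171,158,.03)-f(215,158,.03)),'bowl',f(303,285,.036),np.linalg.norm(f(266,285,.036)-f(340,285,.036)))
Q=np.array([f(u,v,.09) for u,v in[(483,264),(511,263),(504,328),(477,329)]]); e=np.roll(Q,-1,0)-Q;d=Q.mean(0)-[.589,-.002]
print(Q.mean(0),d@X,d@Y,np.linalg.norm(e,axis=1).round(3),np.degrees(np.arctan2(e[:,1],e[:,0])).round(1))
im=cv2.imread('pics/w7.png'); h=cv2.cvtColor(im,cv2.COLOR_BGR2HSV)
k=cv2.inRange(h[95:150,310:390],(0,0,165),(180,80,255)); print(cv2.minAreaRect(cv2.findNonZero(k)),k.sum()/255)
k=cv2.inRange(h[225:360,440:620],(12,50,165),(28,160,255)); k=cv2.morphologyEx(k,cv2.MORPH_OPEN,np.ones((4,4)))
for q in cv2.findContours(k,0,2)[0]:
    if cv2.contourArea(q)>300: print((cv2.approxPolyDP(q,4,True)[:,0]+[440,225]).tolist())
```

```text
pend [ 0.38911397 -0.20365326] 0.04427672035165993 88.47650391621313
dish [ 0.39785784 -0.36668433] 0.04891664909453047 bowl [ 0.55165948 -0.27647138] 0.08048209876948324
[ 0.57309702 -0.08199635] -0.004046273395445078 -0.08146132925770115 [0.032 0.076 0.033 0.074] [  82.1   -2.  -101.2  177.1]
((37.88646697998047, 26.14847183227539), (21.939176559448242, 40.706424713134766), 82.40535736083984) 784.0
[[582, 327], [505, 335], [500, 356], [577, 345]]
[[511, 271], [487, 272], [477, 329], [500, 327]]
```

Emit:
{"op": "drive_tool", "data": {"deltas": [{"gripper": 30, "offset": [0.016, 0.005, 0], "angular": [0, 0, 0.18]}, {"gripper": 60, "offset": [0.032, 0.01, 0], "angular": [0, 0, 0.36]}, {"gripper": 90, "offset": [0.048, 0.016, 0.01], "angular": [0, 0, 0.54]}, {"gripper": 125, "offset": [0.064, 0.021, 0.03], "angular": [0, 0, 0.72]}, {"gripper": 125, "offset": [0.078, 0.027, 0.05], "angular": [0, 0, 0.9]}]}}

```text
t: 21.8
eef_pos: [0.3923, -0.2027, 0.2793]
tool_rot: [0.0, 0.415, 0.91, 0.0]
contact_force: [-0.5, 0.1, -0.7]
gripper_width: 0.514
grasp_force: 0.0
```

Emit:
{"op": "drive_tool", "data": {"deltas": [{"gripper": 125, "offset": [0, 0, 0.02], "angular": [0, 0, 0.18]}, {"gripper": 125, "offset": [0, 0, 0.04], "angular": [0, 0, 0.36]}, {"gripper": 125, "offset": [0, 0, 0.06], "angular": [0, 0, 0.54]}, {"gripper": 125, "offset": [0, 0, 0.07], "angular": [0, 0, 0.72]}, {"gripper": 125, "offset": [0, 0, 0.08], "angular": [0, 0, 0.9]}]}}

```text
t: 22.3
eef_pos: [0.3928, -0.2028, 0.1988]
tool_rot: [-0.001, 0.704, 0.71, 0.0]
contact_force: [0.0, 0.8, 1.1]
gripper_width: 0.509
grasp_force: 0.0
```

Emit:
{"op": "drive_tool", "data": {"deltas": [{"gripper": 125, "offset": [0, 0, 0.02], "angular": [0, 0, 0.02]}, {"gripper": 125, "offset": [0, 0, 0.04], "angular": [0, 0, 0.02]}, {"gripper": 125, "offset": [0, 0, 0.05], "angular": [0, 0, 0.02]}, {"gripper": 125, "offset": [0, 0, 0.05], "angular": [0, 0, 0.02]}]}}

```text
t: 22.7
eef_pos: [0.3918, -0.2034, 0.1486]
tool_rot: [-0.001, 0.708, 0.706, -0.0]
contact_force: [-0.7, 0.4, -0.0]
gripper_width: 0.511
grasp_force: 0.0
```

Run:
```python
from h import *
go(.389,-.204,.0745,-1)
m,im=snap('wrist','w8.png')
print(w2px(m,(.389,-.204,.006),True))
```

```text
t 22.7 pos [ 0.3918 -0.2034  0.1486] yaw -0.15 w 0.511 F [-0.7  0.4 -0. ]
  off [-0.0007 -0.0026  0.0741] ang [-0.003 -0.002  0.019]
(np.float64(315.443994795895), np.float64(258.747536830975))
```

Run:
```python
from h import *
m=optics.camera_model('wrist'); im=cv2.imread('pics/w8.png'); h=cv2.cvtColor(im,cv2.COLOR_BGR2HSV)
k=cv2.inRange(h[180:340,260:375],(0,0,150),(180,70,255)); k=cv2.morphologyEx(k,cv2.MORPH_OPEN,np.ones((3,3)))
c=max(cv2.findContours(k,0,2)[0],key=cv2.contourArea); r=cv2.minAreaRect(c); B=cv2.boxPoints(r)+[260,180]; print(r,B)
Q=np.array([px2w(m,u,v,.007,True) for u,v in B])[:,:2]; e=np.roll(Q,-1,0)-Q
print(Q.mean(0),np.linalg.norm(e,axis=1),np.degrees(np.arctan2(e[:,1],e[:,0])))
```

```text
((55.5, 78.0), (66.0, 39.0), 90.0) [[296. 225.]
 [335. 225.]
 [335. 291.]
 [296. 291.]]
[ 0.38953968 -0.20484637] [0.02312967 0.04348588 0.02473074 0.04353091] [-1.74754910e-01 -8.93342225e+01  1.79915736e+02  8.85574646e+01]
```

Emit:
{"op": "drive_tool", "data": {"deltas": [{"gripper": 125, "offset": [-0.0015, -0.002, 0.025], "angular": [0, 0, 0.01]}, {"gripper": 125, "offset": [-0.0015, -0.002, 0.05], "angular": [0, 0, 0.01]}, {"gripper": 125, "offset": [-0.0015, -0.002, 0.065], "angular": [0, 0, 0.01]}, {"gripper": 125, "offset": [-0.0015, -0.002, 0.071], "angular": [0, 0, 0.01]}, {"gripper": 125, "offset": [-0.0015, -0.002, 0.073], "angular": [0, 0, 0.01]}], "grip_force": 30}}

```text
t: 23.25
eef_pos: [0.3902, -0.2063, 0.0769]
tool_rot: [0.0, 0.712, 0.703, 0.0]
contact_force: [-0.4, -0.8, 0.5]
gripper_width: 0.507
grasp_force: 0.0
```

Emit:
{"op": "drive_tool", "data": {"deltas": [{"gripper": 125, "offset": [0, 0, 0], "angular": [0, 0, 0]}, {"gripper": 125, "offset": [0, 0, 0], "angular": [0, 0, 0]}]}}

```text
t: 23.45
eef_pos: [0.3903, -0.2066, 0.0775]
tool_rot: [0.001, 0.712, 0.702, 0.0]
contact_force: [-0.2, 0.2, -0.2]
gripper_width: 0.512
grasp_force: 0.0
```

Emit:
{"op": "drive_tool", "data": {"deltas": [{"gripper": 125, "offset": [0.001, -0.0005, 0.0025], "angular": [0, 0, 0]}, {"gripper": 160, "offset": [0.001, -0.0005, 0.0025], "angular": [0, 0, 0]}, {"gripper": 190, "offset": [0.001, -0.0005, 0.0025], "angular": [0, 0, 0]}, {"gripper": 215, "offset": [0.001, -0.0005, 0.0025], "angular": [0, 0, 0]}, {"gripper": 215, "offset": [0.001, -0.0005, 0.0025], "angular": [0, 0, 0]}]}}

```text
t: 23.95
eef_pos: [0.3892, -0.2054, 0.0745]
tool_rot: [0.0, 0.712, 0.702, 0.0]
contact_force: [-1.1, 1.1, 5.8]
gripper_width: 0.271
grasp_force: 29.5
```

Emit:
{"op": "drive_tool", "data": {"deltas": [{"gripper": 215, "offset": [0, 0, 0], "angular": [0, 0, 0]}, {"gripper": 215, "offset": [0, 0, 0], "angular": [0, 0, 0]}]}}

```text
t: 24.15
eef_pos: [0.3892, -0.2054, 0.0744]
tool_rot: [0.0, 0.712, 0.702, 0.0]
contact_force: [-1.1, 0.8, 5.8]
gripper_width: 0.269
grasp_force: 29.5
```

```bash
python3 -c "
from h import *
go(.589,-.002,.2,-8.4)"
```

```text
t 24.15 pos [ 0.3892 -0.2054  0.0744] yaw -0.76 w 0.269 F [-1.1  0.8  5.8]
  off [ 0.206   0.1971 -0.1256] ang [ 0.   -0.    0.17]
```

Emit:
{"op": "drive_tool", "data": {"deltas": [{"gripper": 215, "offset": [0, 0, -0.01], "angular": [0, 0, 0]}, {"gripper": 215, "offset": [0, 0, -0.05], "angular": [0, 0, 0]}, {"gripper": 215, "offset": [0, 0, -0.09], "angular": [0, 0, 0]}, {"gripper": 215, "offset": [0.01, 0.01, -0.12], "angular": [0, 0, 0]}, {"gripper": 215, "offset": [0.026, 0.027, -0.135], "angular": [0, 0, 0]}]}}

```text
t: 24.65
eef_pos: [0.4166, -0.1809, 0.2124]
tool_rot: [0.002, 0.713, 0.701, 0.001]
contact_force: [0.7, -0.3, -0.6]
gripper_width: 0.271
grasp_force: 29.8
```

Emit:
{"op": "drive_tool", "data": {"deltas": [{"gripper": 215, "offset": [0.03, 0.03, 0], "angular": [0, 0, 0.03]}, {"gripper": 215, "offset": [0.065, 0.06, 0], "angular": [0, 0, 0.07]}, {"gripper": 215, "offset": [0.1, 0.095, 0], "angular": [0, 0, 0.11]}, {"gripper": 215, "offset": [0.135, 0.13, 0], "angular": [0, 0, 0.15]}, {"gripper": 215, "offset": [0.165, 0.16, 0], "angular": [0, 0, 0.17]}]}}

```text
t: 25.15
eef_pos: [0.5801, -0.0146, 0.2098]
tool_rot: [0.0, 0.757, 0.653, 0.0]
contact_force: [0.4, -0.9, -0.2]
gripper_width: 0.269
grasp_force: 29.8
```

Emit:
{"op": "drive_tool", "data": {"deltas": [{"gripper": 215, "offset": [0.015, 0.01, 0], "angular": [0, 0, 0]}, {"gripper": 215, "offset": [0.015, 0.01, 0.01], "angular": [0, 0, 0]}, {"gripper": 215, "offset": [0.015, 0.01, 0.03], "angular": [0, 0, 0]}, {"gripper": 215, "offset": [0.015, 0.01, 0.04], "angular": [0, 0, 0]}, {"gripper": 215, "offset": [0.015, 0.01, 0.04], "angular": [0, 0, 0]}]}}

```text
t: 25.65
eef_pos: [0.5887, -0.0051, 0.1674]
tool_rot: [-0.001, 0.758, 0.653, -0.002]
contact_force: [0.3, -0.8, -0.0]
gripper_width: 0.268
grasp_force: 29.8
```

```bash
python3 -c "
from h import *
go(.589,-.002,.1244,-8.4); print(bot.get_obs()['gripper_width'])
m,im=snap('wrist','w9.png')
import pickle; pickle.dump(m,open('w9.pkl','wb'))"
```

```text
t 25.65 pos [ 0.5887 -0.0051  0.1674] yaw -8.5 w 0.268 F [ 0.3 -0.8 -0. ]
  off [ 0.0032 -0.      0.043 ] ang [-0.005  0.002 -0.002]
0.26783348726205025
```

Emit:
{"op": "drive_tool", "data": {"deltas": [{"gripper": 215, "offset": [0.002, 0, 0.01], "angular": [0, 0, 0]}, {"gripper": 215, "offset": [0.002, 0, 0.02], "angular": [0, 0, 0]}, {"gripper": 215, "offset": [0.002, 0, 0.03], "angular": [0, 0, 0]}, {"gripper": 215, "offset": [0.002, 0, 0.035], "angular": [0, 0, 0]}, {"gripper": 215, "offset": [0.002, 0, 0.035], "angular": [0, 0, 0]}]}}

```text
t: 26.2
eef_pos: [0.5904, -0.0016, 0.133]
tool_rot: [-0.001, 0.757, 0.653, -0.001]
contact_force: [-0.1, -0.2, -1.2]
gripper_width: 0.268
grasp_force: 29.8
```

```bash
python3 -c "
from h import *
go(.589,-.002,.1244,-8.4)"
```

```text
t 26.2 pos [ 0.5904 -0.0016  0.133 ] yaw -8.4 w 0.268 F [-0.1 -0.2 -1.2]
  off [-0.0006 -0.0013  0.0086] ang [-0.003  0.001 -0.   ]
```

Emit:
{"op": "drive_tool", "data": {"deltas": [{"gripper": 215, "offset": [-0.0005, -0.001, 0.003], "angular": [0, 0, 0]}, {"gripper": 215, "offset": [-0.0005, -0.001, 0.005], "angular": [0, 0, 0]}, {"gripper": 215, "offset": [-0.0005, -0.001, 0.0065], "angular": [0, 0, 0]}, {"gripper": 215, "offset": [-0.0005, -0.001, 0.0075], "angular": [0, 0, 0]}, {"gripper": 215, "offset": [-0.0005, -0.001, 0.0075], "angular": [0, 0, 0]}]}}

```text
t: 26.7
eef_pos: [0.59, -0.0019, 0.1266]
tool_rot: [0.0, 0.757, 0.653, 0.0]
contact_force: [0.3, 0.2, -1.0]
gripper_width: 0.273
grasp_force: 29.8
```

Emit:
{"op": "drive_tool", "data": {"deltas": [{"gripper": 215, "offset": [0, 0, 0.0005], "angular": [0, 0, 0]}, {"gripper": 215, "offset": [0, 0, 0.001], "angular": [0, 0, 0]}, {"gripper": 215, "offset": [0, 0, 0.001], "angular": [0, 0, 0]}]}}

```text
t: 27.0
eef_pos: [0.59, -0.0019, 0.1256]
tool_rot: [-0.0, 0.757, 0.653, 0.0]
contact_force: [0.6, 0.3, -1.3]
gripper_width: 0.268
grasp_force: 29.8
```

Emit:
{"op": "drive_tool", "data": {"deltas": [{"gripper": 215, "offset": [0, 0, 0.0005], "angular": [0, 0, 0]}, {"gripper": 215, "offset": [0, 0, 0.001], "angular": [0, 0, 0]}, {"gripper": 215, "offset": [0, 0, 0.001], "angular": [0, 0, 0]}]}}

```text
t: 27.3
eef_pos: [0.59, -0.0019, 0.1246]
tool_rot: [-0.0, 0.757, 0.653, -0.0]
contact_force: [-0.6, 0.1, -1.9]
gripper_width: 0.27
grasp_force: 29.8
```

Emit:
{"op": "drive_tool", "data": {"deltas": [{"gripper": 215, "offset": [0, 0, 0.0004], "angular": [0, 0, 0]}, {"gripper": 215, "offset": [0, 0, 0.0008], "angular": [0, 0, 0]}, {"gripper": 215, "offset": [0, 0, 0.0008], "angular": [0, 0, 0]}]}}

```text
t: 27.6
eef_pos: [0.59, -0.0019, 0.1245]
tool_rot: [0.0, 0.757, 0.653, -0.0]
contact_force: [-2.8, 0.0, 5.9]
gripper_width: 0.272
grasp_force: 30.6
```

Emit:
{"op": "drive_tool", "data": {"deltas": [{"gripper": 175, "offset": [0, 0, 0], "angular": [0, 0, 0]}, {"gripper": 150, "offset": [0, 0, 0], "angular": [0, 0, 0]}, {"gripper": 140, "offset": [0, 0, 0], "angular": [0, 0, 0]}, {"gripper": 140, "offset": [0, 0, -0.01], "angular": [0, 0, 0]}, {"gripper": 140, "offset": [0, 0, -0.04], "angular": [0, 0, 0]}]}}

```text
t: 28.1
eef_pos: [0.5883, -0.002, 0.1622]
tool_rot: [-0.002, 0.757, 0.653, -0.002]
contact_force: [0.8, 0.4, 0.1]
gripper_width: 0.452
grasp_force: 0.0
```

Emit:
{"op": "drive_tool", "data": {"deltas": [{"gripper": 140, "offset": [0, 0, -0.04], "angular": [0, 0, 0]}, {"gripper": 120, "offset": [-0.01, -0.01, -0.08], "angular": [0, 0, 0]}, {"gripper": 80, "offset": [-0.04, -0.03, -0.1], "angular": [0, 0, 0]}, {"gripper": 40, "offset": [-0.08, -0.045, -0.1], "angular": [0, 0, 0]}, {"gripper": 0, "offset": [-0.12, -0.06, -0.1], "angular": [0, 0, 0]}]}}

```text
t: 28.6
eef_pos: [0.5127, -0.1126, 0.2657]
tool_rot: [0.001, 0.757, 0.654, 0.001]
contact_force: [-0.4, -1.3, -0.3]
gripper_width: 0.982
grasp_force: 0.0
```

Emit:
{"op": "drive_tool", "data": {"deltas": [{"gripper": 0, "offset": [-0.045, -0.01, 0], "angular": [0, 0, 0]}, {"gripper": 0, "offset": [-0.09, -0.025, 0], "angular": [0, 0, 0]}, {"gripper": 0, "offset": [-0.135, -0.04, 0], "angular": [0, 0, 0]}, {"gripper": 0, "offset": [-0.18, -0.055, 0], "angular": [0, 0, 0]}, {"gripper": 0, "offset": [-0.225, -0.07, 0], "angular": [0, 0, 0]}]}}

```text
t: 29.1
eef_pos: [0.4099, -0.3257, 0.2648]
tool_rot: [0.001, 0.757, 0.653, 0.0]
contact_force: [1.0, -0.6, -0.3]
gripper_width: 0.999
grasp_force: 0.0
```

Emit:
{"op": "drive_tool", "data": {"deltas": [{"gripper": 0, "offset": [-0.04, -0.005, 0.03], "angular": [0, 0, 0]}, {"gripper": 0, "offset": [-0.043, -0.006, 0.06], "angular": [0, 0, 0]}, {"gripper": 0, "offset": [-0.043, -0.006, 0.09], "angular": [0, 0, 0]}, {"gripper": 0, "offset": [-0.043, -0.006, 0.11], "angular": [0, 0, 0]}, {"gripper": 0, "offset": [-0.043, -0.006, 0.11], "angular": [0, 0, 0]}]}}

```text
t: 29.6
eef_pos: [0.3975, -0.3649, 0.1519]
tool_rot: [-0.002, 0.757, 0.653, -0.0]
contact_force: [-0.1, 0.1, 0.5]
gripper_width: 1.001
grasp_force: 0.0
```

Run:
```python
from h import *
go(.398,-.367,.08,-8.4)
m,im=snap('wrist','w10.png')
g=cv2.cvtColor(im,cv2.COLOR_BGR2HSV); u,v=w2px(m,(.398,-.367,.03),True); print(u,v)
k=cv2.inRange(g,(0,0,140),(180,70,255)); k[:, :225]=0;k[:,415:]=0; k[380:]=0; k=cv2.morphologyEx(k,cv2.MORPH_OPEN,np.ones((3,3)))
for c in cv2.findContours(k,0,2)[0]:
    if cv2.contourArea(c)>300:
        x,y,w,h=cv2.boundingRect(c); print(x,y,w,h, px2w(m,x,y+h/2,.03,True),px2w(m,x+w,y+h/2,.03,True), px2w(m,x+w/2,y,.03,True),px2w(m,x+w/2,y+h,.03,True))
```

```text
t 29.6 pos [ 0.3975 -0.3649  0.1519] yaw -8.41 w 1.001 F [-0.1  0.1  0.5]
  off [-0.0022  0.0011  0.0719] ang [-0.005 -0.003 -0.   ]
321.93102086436704 274.6350603516467
279 236 85 78 [ 0.37400486 -0.36381835  0.03      ] [ 0.42142991 -0.37074109  0.03      ] [ 0.40104188 -0.34443354  0.03      ] [ 0.39409912 -0.39216928  0.03      ]
```

Emit:
{"op": "drive_tool", "data": {"deltas": [{"gripper": 0, "offset": [-0.002, 0.001, 0.025], "angular": [0, 0, 0]}, {"gripper": 0, "offset": [-0.002, 0.001, 0.05], "angular": [0, 0, 0]}, {"gripper": 0, "offset": [-0.002, 0.001, 0.066], "angular": [0, 0, 0]}, {"gripper": 0, "offset": [-0.002, 0.001, 0.07], "angular": [0, 0, 0]}, {"gripper": 60, "offset": [-0.002, 0.001, 0.07], "angular": [0, 0, 0]}], "grip_force": 25}}

```text
t: 30.15
eef_pos: [0.4001, -0.3683, 0.0848]
tool_rot: [0.001, 0.757, 0.653, 0.0]
contact_force: [0.7, 0.2, -0.4]
gripper_width: 0.854
grasp_force: 0.0
```

Emit:
{"op": "drive_tool", "data": {"deltas": [{"gripper": 100, "offset": [0, 0, 0], "angular": [0, 0, 0]}, {"gripper": 140, "offset": [0, 0, 0], "angular": [0, 0, 0]}, {"gripper": 160, "offset": [0, 0, 0], "angular": [0, 0, 0]}, {"gripper": 160, "offset": [0, 0, 0], "angular": [0, 0, 0]}, {"gripper": 160, "offset": [0, 0, 0], "angular": [0, 0, 0]}]}}

```text
t: 30.65
eef_pos: [0.4001, -0.3686, 0.0855]
tool_rot: [0.001, 0.757, 0.653, 0.0]
contact_force: [-1.0, 0.0, 7.0]
gripper_width: 0.558
grasp_force: 25.1
```

Run:
```python
from h import *
B=np.array([.5885,-.003]); Y=np.array([.146,.989]); W=np.array([.553,-.2764]); print(np.linalg.norm(W-B))
E=B-.12*Y; d=(W-B)/np.linalg.norm(W-B); T=(E+W-.042*d)/2; print(E,T,(E+W)/2)
go(T[0],T[1],.15,-8.4)
```

```text
0.27569513960169845
[ 0.57098 -0.12168] [ 0.56469407 -0.17821482] [ 0.56199 -0.19904]
t 30.65 pos [ 0.4001 -0.3686  0.0855] yaw -8.41 w 0.558 F [-1.  0.  7.]
  off [ 0.2123  0.1351 -0.0645] ang [ 0.003  0.001 -0.   ]
```

Emit:
{"op": "drive_tool", "data": {"deltas": [{"gripper": 160, "offset": [0, 0, -0.01], "angular": [0, 0, 0]}, {"gripper": 160, "offset": [0, 0, -0.05], "angular": [0, 0, 0]}, {"gripper": 160, "offset": [0, 0, -0.09], "angular": [0, 0, 0]}, {"gripper": 160, "offset": [0.01, 0.005, -0.11], "angular": [0, 0, 0]}, {"gripper": 160, "offset": [0.03, 0.02, -0.11], "angular": [0, 0, 0]}]}}

```text
t: 31.15
eef_pos: [0.4237, -0.344, 0.1985]
tool_rot: [0.004, 0.759, 0.652, 0.0]
contact_force: [1.7, -0.6, -1.2]
gripper_width: 0.561
grasp_force: 26.4
```

Emit:
{"op": "drive_tool", "data": {"deltas": [{"gripper": 160, "offset": [0.04, 0.025, 0], "angular": [0, 0, 0]}, {"gripper": 160, "offset": [0.08, 0.05, 0], "angular": [0, 0, 0]}, {"gripper": 160, "offset": [0.12, 0.075, 0], "angular": [0, 0, 0]}, {"gripper": 160, "offset": [0.16, 0.1, 0], "angular": [0, 0, 0]}, {"gripper": 160, "offset": [0.182, 0.115, 0], "angular": [0, 0, 0]}]}}

```text
t: 31.65
eef_pos: [0.5666, -0.1735, 0.1952]
tool_rot: [0.0, 0.756, 0.655, 0.001]
contact_force: [0.1, -0.4, -1.2]
gripper_width: 0.558
grasp_force: 26.4
```

Emit:
{"op": "drive_tool", "data": {"deltas": [{"gripper": 160, "offset": [0, 0, 0.01], "angular": [0, 0, 0]}, {"gripper": 160, "offset": [0, 0, 0.04], "angular": [0, 0, 0]}, {"gripper": 160, "offset": [0, 0, 0.07], "angular": [0, 0, 0]}, {"gripper": 160, "offset": [0, 0, 0.085], "angular": [0, 0, 0]}, {"gripper": 160, "offset": [0, 0, 0.09], "angular": [0, 0, 0]}]}}

```text
t: 32.15
eef_pos: [0.5627, -0.1784, 0.1027]
tool_rot: [-0.001, 0.757, 0.653, -0.001]
contact_force: [-0.1, 0.0, -0.2]
gripper_width: 0.562
grasp_force: 26.4
```

Run:
```python
from h import *
go(.5647,-.1785,.0855,-8.4)
```

```text
t 32.15 pos [ 0.5627 -0.1784  0.1027] yaw -8.45 w 0.562 F [-0.1  0.  -0.2]
  off [0.0002 0.002  0.0172] ang [-0.004  0.    -0.001]
```

Emit:
{"op": "drive_tool", "data": {"deltas": [{"gripper": 160, "offset": [0, 0, 0.005], "angular": [0, 0, 0]}, {"gripper": 160, "offset": [0, 0, 0.01], "angular": [0, 0, 0]}, {"gripper": 160, "offset": [0, 0, 0.014], "angular": [0, 0, 0]}, {"gripper": 160, "offset": [0, 0, 0.016], "angular": [0, 0, 0]}, {"gripper": 160, "offset": [0, 0, 0.017], "angular": [0, 0, 0]}]}}

```text
t: 32.65
eef_pos: [0.5641, -0.178, 0.087]
tool_rot: [0.0, 0.757, 0.653, 0.0]
contact_force: [0.2, 0.0, -1.1]
gripper_width: 0.562
grasp_force: 26.4
```

Emit:
{"op": "drive_tool", "data": {"deltas": [{"gripper": 160, "offset": [0, 0, 0.0005], "angular": [0, 0, 0]}, {"gripper": 160, "offset": [0, 0, 0.001], "angular": [0, 0, 0]}, {"gripper": 160, "offset": [0, 0, 0.001], "angular": [0, 0, 0]}]}}

```text
t: 32.95
eef_pos: [0.564, -0.178, 0.0859]
tool_rot: [0.0, 0.757, 0.653, 0.0]
contact_force: [-0.2, 0.5, -0.9]
gripper_width: 0.559
grasp_force: 26.4
```

Emit:
{"op": "drive_tool", "data": {"deltas": [{"gripper": 160, "offset": [0, 0, 0.0005], "angular": [0, 0, 0]}, {"gripper": 160, "offset": [0, 0, 0.001], "angular": [0, 0, 0]}, {"gripper": 160, "offset": [0, 0, 0.001], "angular": [0, 0, 0]}]}}

```text
t: 33.25
eef_pos: [0.5641, -0.178, 0.0856]
tool_rot: [0.0, 0.757, 0.653, 0.0]
contact_force: [-2.3, 1.5, 6.1]
gripper_width: 0.558
grasp_force: 26.9
```

Emit:
{"op": "drive_tool", "data": {"deltas": [{"gripper": 90, "offset": [0, 0, 0], "angular": [0, 0, 0]}, {"gripper": 60, "offset": [0, 0, 0], "angular": [0, 0, 0]}, {"gripper": 40, "offset": [0, 0, 0], "angular": [0, 0, 0]}, {"gripper": 40, "offset": [0, 0, -0.01], "angular": [0, 0, 0]}, {"gripper": 40, "offset": [0, 0, -0.05], "angular": [0, 0, 0]}]}}

```text
t: 33.75
eef_pos: [0.5616, -0.1773, 0.1323]
tool_rot: [-0.003, 0.757, 0.653, -0.002]
contact_force: [0.5, -0.5, 0.7]
gripper_width: 0.843
grasp_force: 0.0
```

Emit:
{"op": "drive_tool", "data": {"deltas": [{"gripper": 40, "offset": [0, 0, -0.04], "angular": [0, 0, 0]}, {"gripper": 40, "offset": [0, -0.02, -0.08], "angular": [0, 0, 0]}, {"gripper": 40, "offset": [0, -0.05, -0.12], "angular": [0, 0, 0]}, {"gripper": 40, "offset": [0, -0.08, -0.16], "angular": [0, 0, 0]}, {"gripper": 40, "offset": [0, -0.08, -0.18], "angular": [0, 0, 0]}]}}

```text
t: 34.25
eef_pos: [0.4823, -0.1666, 0.3188]
tool_rot: [0.001, 0.757, 0.653, 0.001]
contact_force: [0.8, -1.4, 1.2]
gripper_width: 0.845
grasp_force: 0.0
```

Run:
```python
from h import *
go(.5647,-.1785,.0855,-8.4)
m,im=snap('scene','fs.png'); m2,im2=snap('side','fd.png')
a=cv2.resize(im[110:420,150:420],(522,600),interpolation=2)
b=cv2.resize(im2[170:440,285:425],(278,536),interpolation=2)
c=np.zeros((600,800,3),np.uint8); c[:,:522]=a; c[:536,522:]=b; cv2.imwrite('pics/fin.png',c)
import pickle; pickle.dump((m,m2),open('fin.pkl','wb'))
```

```text
t 34.25 pos [ 0.4823 -0.1666  0.3188] yaw -8.49 w 0.845 F [ 0.8 -1.4  1.2]
  off [0.0005 0.0826 0.2335] ang [ 0.004  0.001 -0.002]
```

View pics/fin.png

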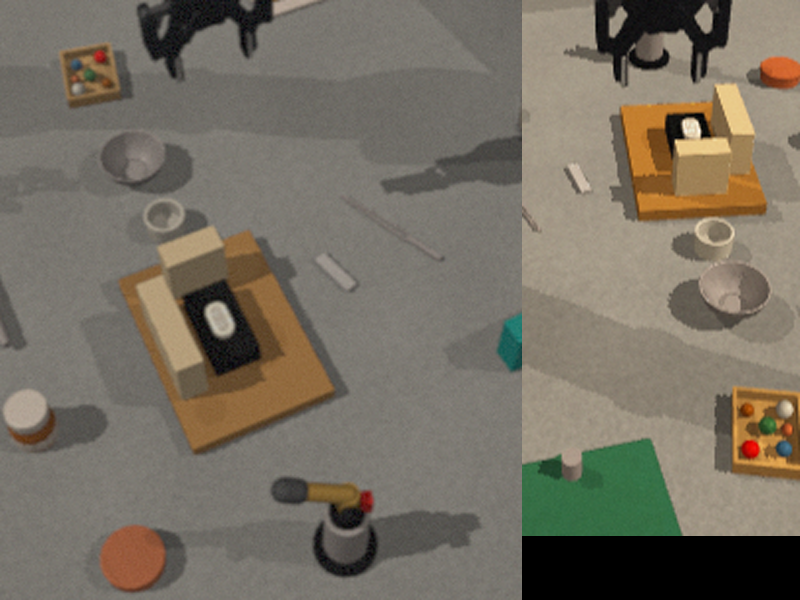

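The final picture shows the block in the middle of the board at (222,325), with both bricks upright around it. The pendant lies on the block at (220,320), the dish stands between board and bowl at (163,217), and the torch, bowl, tray and ingot look undisturbed.

```bash
python3 -c "
from station import bot
print(bot.hand_in())"
```

```text
the job is handed in; nothing more can be done
None
```

I built the hearth as asked and handed it in at about 34 s: block, long brick, short brick, then the pendant on the block, and last the dish between board and bowl; in the final pictures everything stands as asked and the torch, bowl, tray and ingot look undisturbed.

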